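# Stretch a brake return spring onto its anchor post with a spring puller

## Task

Pick up the hooked spring puller, put its pin down into the pull-eye of the brake return spring and, with the puller only, swing the spring in past the guide stud on the side towards the spring's own pin, draw it out between the stud and the headed anchor post until the open hook can be swung across behind the post, and ease it back until the hook sits on the post under tension. Do not let the spring snap back, and do not touch spring or jig with the gripper. Then free the puller and lay it down on the work board clear of the jig, leaving the things that stand around where they are.

Things in the scene. Friction and masses are not known exactly. Their poses are not given: they have to be found in the camera images.
- work_board: Plywood work board 680 x 465 x 16 lying fixed on the bench; its top is 16 mm above the bench. Puller, jig and bystanders stand on it. Origin under its middle.
- puller: Spring puller, a tool lying on the board on its flat underside: black ribbed box handle 90 long x 26 wide x 38 high; a straight 8 mm steel shank leaves the handle's end 28 mm above the underside and ends in a 6 mm thick pin bent straight down. About 0.18 to 0.29 kg, centre of mass near the handle's middle. Origin under the handle's middle; x along the shank to the pin, y across the handle, z up.
- puller_grip (a point): Where to grip the puller, across y (26 mm): middle of the handle's length and width, 22 mm above its underside. Axes of puller. Low bystanders lie about 30 mm from the handle on both sides, so do not open the fingers wide.
- puller_tip (a point): Lower end of the puller's pin: 110 mm along x from the handle's middle, 2 mm above the plane of the handle's underside (20 mm below puller_grip). The shank's underside is 22 mm above the tip. Axes of puller.
- brake_jig: Brake jig: dark steel plate 185 x 150 x 10 on feet, top 16 mm above the board, fixed; carries a curved brake shoe, anchor post, guide stud and return spring. Origin on the board, 31.5 mm from the anchor post and 95 mm from spring_pin; x is the long way, from spring_pin to the post; z up. The plate ends 60 mm along x, 125 mm along -x, 75 mm to either side.
- hook_eye (a point): Centre of the closed pull-eye at the spring's free end: a flat horizontal ring of 5 mm wire, inner diameter 16, outer 26 mm. Wire mid-plane 29 mm above the board, 13 mm above the plate; it cannot rise or sink. x points along the spring away from spring_pin (the way to pull), z up, so y is to the left looking along the pull. 116.5 mm from spring_pin unstretched.
- hook_seat (a point): Where the post's axis lies in the hook when seated; axes of hook_eye, 18 mm nearer to spring_pin. The hook is a flat J of 5 mm wire between coil and eye: shank 12 mm right (-y) of the spring's axis, bowl (inner radius 9.5) next to the eye, tip coming back on the left (+y). For the post to pass in from the left, between tip and coil, the hook must be pulled 20 to 30 mm (best 25) beyond seated.
- hook_tip (a point): End of the hook's J (wire centre): 8.5 mm nearer to spring_pin than hook_seat and 14 mm left (+y) of the spring's axis; the wire's outside is 16.5 mm left of it. Axes of hook_eye. The mouth between this tip and the end of the coil, 32 mm nearer to spring_pin, is open to the left.
- anchor_post (a point): Anchor post on the jig, upright, 10 mm diameter, with a 16 mm round head (underside 34 mm, top 38 mm above the board) over which the hook cannot pass. This point is on its axis at the height of the spring wire, 126.5 mm from spring_pin. Axes of brake_jig.
- guide_stud (a point): Plain headless guide stud, 8 mm diameter, top 34 mm above the board, right of the anchor post; point on its axis at wire height, 146 mm from spring_pin, 0.372 rad clockwise (from above) of the post. The spring starts parked beyond it. Stretched under 10 mm it swings past the stud on the spring_pin side. The hook can be drawn out between stud and post with the spring 0.21 rad clockwise of the post.
- spring_pin (a point): Fixed pin in the web of the brake shoe on the jig, round which the fixed end of the spring swings; point at the height of the spring wire. Axes of brake_jig.
- spring (a joint): Swing of the spring about spring_pin, rad, counter-clockwise from above positive; 0 = pointing at the anchor post; range -0.95 to 0.3. Starts at -0.8 to -0.5. It turns with slight friction and stays where left.
- spring_hook (a joint): Stretch of the spring, m: 0 = at rest, 0.028 = seated on the post, 0.053 = best for passing over the post, 0.07 = end stop. Pull needed: 3 N plus 0.15 N per mm.
- v_block_mid (a point): Bystander: grey steel V-block 49 x 52 x 34, lying beside the puller's handle; its centre.
- setting_ring_mid (a point): Bystander: steel setting ring 58 diameter x 20, lying beside the puller's handle; its centre.
- ink_bottle_mid (a point): Bystander: small ink bottle 39 diameter x 82 high, standing beside the jig; its centre.
- wheel_nut_mid (a point): Bystander: wheel nut 30 diameter x 19 beside the jig; its centre.

How it is judged:
By the outcome, as a careful person would: the job done as asked, in the order asked, and still so for the second after the job is handed in, with the robot touching nothing.
It also fails if it takes over 58 s, if anything falls off the work surface, if the arm or the gripper's body presses on something with over 40 N, if the wrist force passes 120 N, or if a joint passes its speed limit or range.

## Robot

A 6-joint arm with a two-finger parallel gripper is mounted at the origin on the work surface; the furniture and walls round the work are solid. World frame = base frame: x ahead of the robot, y to its left, z up, the work surface at z = 0. Lengths are in m, angles in rad, forces in N, time in s.
With the tool pointing down it reaches from about 0.425 to 0.95 m from the base axis. Payload 3.5 kg.
Tool frame: the origin (TCP) lies at the very end of the fingers, on their centre line; the grasp point (between the pads) lies ctrl.tcp_to_grasp behind it (ctrl.tcp_to_grasp is the distance from the TCP to the grasp point, in m); z points along the fingers, y is the line along which they close (so a half turn about z gives the same grasp; the last joint's range is limited). The gripper opens to 85 mm and grips with 20 to 120 N. Pads are 22 mm wide; open, the fingers measure 114 mm over their backs; the gripper's body (76 mm by 85 mm) begins 54 mm behind the grasp point. The pads swing forward as they close: fully open they stand 13 mm farther back than shut.
Start: joints at [1.128, 0.286, 1.577, -0, 1.279, -0.15], TCP at [0.195, 0.646, 0.198] pointing down, gripper open.
Joint ranges: [-2.77, 2.77], [-0.9, 2.22], [0.21, 2.48], [-1.53, 4.67], [0.24, 2.81], [-2.84, 2.84]. Speed limits (rad/s): [2.79, 2.79, 3.14, 3.14, 3.14, 3.14].

## Interface

Orientations are given as a unit quaternion [x, y, z, w].
In Python, from plant import ctrl gives the robot as it stands.
- The arm moves only by the shell command python3 -m inch 'ROWS' [FORCE]. ROWS is JSON, a list of rows, each an object with "slide": the shift along the tool's x, y, z in cm, a list of three; "turn": the turn about the tool's z in rad; "grip": the finger opening in cm, from 0 to 8.54. A call has 1 to 20 rows; each row is the pose to reach, as a shift and turn from the pose commanded when the call began, along the tool's axes at that moment; what a row does not reach only later rows make up. A row lasts 1/10 s, in which the tool goes at most 50 mm and 8.59 degrees, less where a joint would pass 70% of its speed; a pose out of reach is approached as far as the arm can. A call with a gripper value outside its range is refused whole. The fingers move at their own pace and stop on an object; FORCE is the grip in N (left out, the last holds). Time passes only in rows, so rows that repeat a pose let the fingers close. It gives the time, the measured TCP pose, the force, the opening and the grip force at its end, in the units of the state.
- ctrl.get_state(): the state, without advancing time (a new reading comes with each control period).
- ctrl.read_camera(name): name is "scene" or "top" or "wrist"; returns (picture, depth): 400x640x3 uint8, red, green, blue; 400x640 float32, m along the optical axis (not along the pixel's ray), 0 where there is no reading.
- ctrl.camera_info(name): a dict with "K" (3x3 intrinsics, pixels), "camera_from_world" (4x4, takes a point from world to camera coordinates); the wrist camera has in their place "T_tool_cam" (4x4, takes a point from camera to tool coordinates, whose origin is the TCP and whose axes are the flange's). Camera axes: x right, y down, z forward; pixel columns grow to the right and rows downward; lengths in m; the calibration is good to about 2 mm. A picture is of the moment at which its call begins: read the wrist's pose just before it. camera_info takes no time and is no camera call.
- ctrl.sign_off(): hands the job in; it is judged then, once.
The state is a dict: "time": time; "qpos": joint angles; "dq": joint speeds; "joint_efforts": joint torques, N m; "eef_pos": TCP position; "tcp_rot": TCP orientation; "contact_force": force on the tool from outside, world axes, zero at the start; "wrist_torque": the same for the moment, N m; "opening": opening from 0.0 (shut) to 1.0 (fully open); "finger_force": force on a finger pad.
Only numpy, scipy, OpenCV 4.12 (cv2) and the standard library are available. Lean on these libraries where they do the work, as an engineer would, in place of code of your own. Each camera call takes 0.05 s, during which the arm holds its last target. There are 200 camera calls.

## Working session

There is one attempt and no reset: what is moved stays moved. The work goes in short steps, Python scripts to look and compute and a shell command to move; the robot and the scene stay as the last step left them, time stands still between calls to the robot, and variables do not carry over. Pictures are saved under pics/ and viewed, at most 10 in all, crops included, and the job is handed in when it is done.

```bash
ls; mkdir -p pics; cat > h.py <<'E'
import numpy as np, cv2, json
from plant import ctrl
from scipy.spatial.transform import Rotation as R
def shot(n,f=None):
    s=ctrl.get_state(); im,d=ctrl.read_camera(n); i=ctrl.camera_info(n)
    if n=='wrist':
        T=np.eye(4);T[:3,:3]=R.from_quat(s['tcp_rot']).as_matrix();T[:3,3]=s['eef_pos']
        wc=T@np.array(i['T_tool_cam'])
    else: wc=np.linalg.inv(np.array(i['camera_from_world']))
    K=np.array(i['K'])
    if f: cv2.imwrite('pics/%s.png'%f,im[:,:,::-1])
    np.savez('last_%s.npz'%n,im=im,d=d,wc=wc,K=K)
    return im,d,wc,K
def ray(n,u,v,z):  # intersection of pixel ray with plane z
    a=np.load('last_%s.npz'%n); c=a['wc']@np.r_[np.linalg.inv(a['K'])@[u,v,1],0]; o=a['wc'][:3,3]
    return o+c[:3]*(z-o[2])/c[2]
def dep(n,u,v):
    a=np.load('last_%s.npz'%n); z=a['d'][v,u]
    return (a['wc']@np.r_[np.linalg.inv(a['K'])@[u,v,1]*z,1])[:3]
E
python3 - <<'E'
from h import *
shot('top','top1'); shot('scene','scene1')
s=ctrl.get_state(); print(s, ctrl.tcp_to_grasp)
for n in('top','scene'):
  print(np.load('last_%s.npz'%n)['wc'].round(3).tolist())
E
```

```text
pics
{'time': 0.1, 'qpos': array([ 1.12799208e+00,  2.87123168e-01,  1.57800454e+00,  1.19404512e-05,
        1.27861874e+00, -1.50013022e-01]), 'dq': array([ 8.65833105e-04, -1.56379470e-03, -4.24265554e-03, -8.91276335e-07,
       -2.49470448e-05, -9.26654762e-04]), 'joint_efforts': array([ 1.25942941e-03, -4.07297516e+01, -2.93699026e+01, -1.18064386e-04,
        3.40473911e-03,  6.19744895e-06]), 'eef_pos': array([0.19451413, 0.64567883, 0.19636896]), 'tcp_rot': array([ 1.45874879e-01,  9.89302461e-01, -1.02826760e-03, -3.20014609e-04]), 'contact_force': array([ 0.42636497, -0.15851015,  0.07676195]), 'wrist_torque': array([ 0.00455965,  0.03054547, -0.00991024]), 'finger_force': 0.0, 'opening': 1.0002003864757263} 0.0187
[[-0.027, -0.996, 0.084, 0.389], [-0.999, 0.025, -0.028, 0.088], [0.025, -0.085, -0.996, 0.906], [0.0, 0.0, 0.0, 1.0]]
[[0.571, -0.512, 0.641, -0.328], [-0.821, -0.334, 0.464, -0.49], [-0.023, -0.791, -0.611, 0.806], [0.0, 0.0, 0.0, 1.0]]
```

View pics/top1.png

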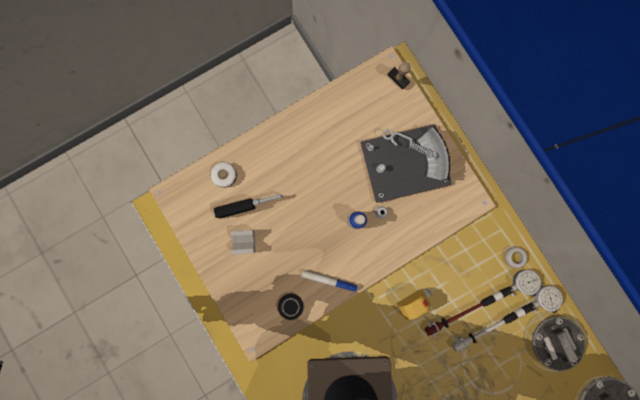

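View pics/scene1.png

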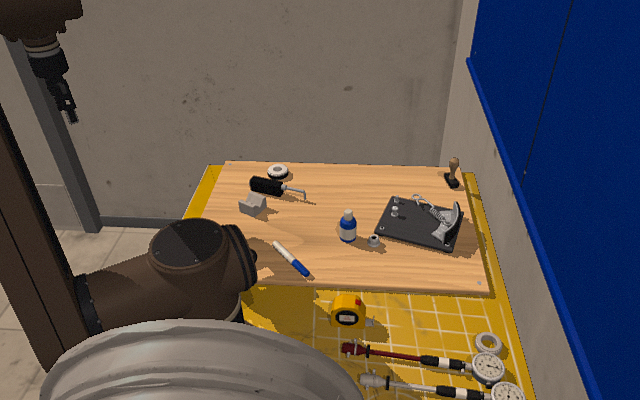

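```bash
python3 - <<'E'
from h import *
print(np.load('last_top.npz')['K'], ctrl.camera_info('wrist'))
B=.016
for n,u,v,z in [('handle L',215,212,B+.038),('handle R',253,204,B+.038),('pin',283,197,B+.026),('post',381,168,B+.038),('stud',370,147,B+.034),('eye',388,133,B+.029),('pin',433,156,B+.029),('c1',361,143,.032),('c2',437,125,.032),('c3',452,185,.032),('c4',377,202,.032),('ring',223,174,.036),('vb',243,241,.05),('bottle',359,219,.098),('nut',381,212,.035)]:
  print(n,ray('top',u,v,z).round(4))
a=np.load('last_top.npz')['im'][:,:,::-1]
cv2.imwrite('pics/topc.png',np.hstack([cv2.resize(a[110:210,345:465],None,fx=4,fy=4,interpolation=cv2.INTER_CUBIC)[:400], cv2.resize(a[150:250,200:300],None,fx=3.2,fy=4,interpolation=cv2.INTER_CUBIC)]))
E
```

```text
[[379.51606889   0.         316.03370496]
 [  0.         379.51606889 198.92578936]
 [  0.           0.           1.        ]] {'K': array([[312.3502407 ,   0.        , 321.24330779],
       [  0.        , 312.3502407 , 197.70326378],
       [  0.        ,   0.        ,   1.        ]]), 'T_tool_cam': array([[-3.46189957e-04, -9.46689211e-01, -3.22148131e-01,
         8.24559931e-02],
       [ 9.99999938e-01, -3.09567431e-04, -1.64911058e-04,
         8.63151800e-04],
       [ 5.63929505e-05, -3.22148168e-01,  9.46689260e-01,
        -1.75606469e-01],
       [ 0.00000000e+00,  0.00000000e+00,  0.00000000e+00,
         1.00000000e+00]])}
handle L [0.4379 0.291  0.054 ]
handle R [0.4536 0.2063 0.054 ]
pin [0.4688 0.1396 0.042 ]
post [ 0.5285 -0.0852  0.054 ]
stud [ 0.5785 -0.0627  0.05  ]
eye [ 0.6117 -0.1068  0.045 ]
pin [ 0.5553 -0.2093  0.045 ]
c1 [ 0.5924 -0.045   0.032 ]
c2 [ 0.6319 -0.2273  0.032 ]
c3 [ 0.4881 -0.2549  0.032 ]
c4 [ 0.4527 -0.077   0.032 ]
ring [0.5259 0.2766 0.036 ]
vb [0.3717 0.2302 0.05  ]
bottle [ 0.4125 -0.0245  0.098 ]
nut [ 0.4291 -0.0848  0.035 ]
```

View pics/topc.png

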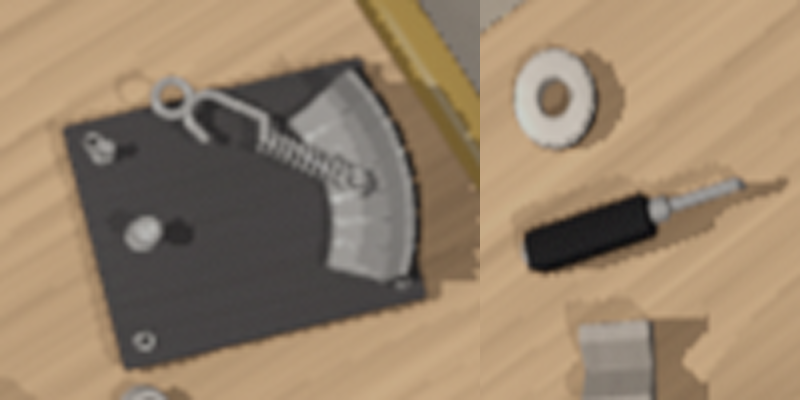

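```bash
cat >> h.py <<'E'
def togo(*targets):  # targets (x,y,z,yaw of tool x) -> slide cm, turn rad from present pose
    s=ctrl.get_state(); M=R.from_quat(s['tcp_rot']).as_matrix(); y0=np.arctan2(M[1,0],M[0,0])
    for t in targets:
        d=M.T@(np.array(t[:3])-s['eef_pos'])*100; w=(t[3]-y0+np.pi)%(2*np.pi)-np.pi
        print('slide',d.round(2),'turn',round(-w,3))
E
python3 - <<'E'
from h import *
togo((.55,-.05,.2,1.77))
E
```

```text
slide [-54.11 -56.35  -0.26] turn 1.079
```

```bash
python3 -m inch '[{"slide":[-54,-56,0],"turn":1.08,"grip":8.5},{"slide":[-54,-56,0],"turn":1.08,"grip":8.5},{"slide":[-54,-56,0],"turn":1.08,"grip":8.5},{"slide":[-54,-56,0],"turn":1.08,"grip":8.5},{"slide":[-54,-56,0],"turn":1.08,"grip":8.5},{"slide":[-54,-56,0],"turn":1.08,"grip":8.5},{"slide":[-54,-56,0],"turn":1.08,"grip":8.5},{"slide":[-54,-56,0],"turn":1.08,"grip":8.5},{"slide":[-54,-56,0],"turn":1.08,"grip":8.5},{"slide":[-54,-56,0],"turn":1.08,"grip":8.5},{"slide":[-54,-56,0],"turn":1.08,"grip":8.5},{"slide":[-54,-56,0],"turn":1.08,"grip":8.5},{"slide":[-54,-56,0],"turn":1.08,"grip":8.5},{"slide":[-54,-56,0],"turn":1.08,"grip":8.5},{"slide":[-54,-56,0],"turn":1.08,"grip":8.5},{"slide":[-54,-56,0],"turn":1.08,"grip":8.5},{"slide":[-54,-56,0],"turn":1.08,"grip":8.5},{"slide":[-54,-56,0],"turn":1.08,"grip":8.5},{"slide":[-54,-56,0],"turn":1.08,"grip":8.5},{"slide":[-54,-56,0],"turn":1.08,"grip":8.5}]'
python3 - <<'E'
from h import *
shot('wrist','w1')
E
```

```text
time: 2.1
eef_pos: [0.5496, -0.0444, 0.1975]
tcp_rot: [0.633, 0.774, -0.0, -0.0]
contact_force: [0.2, 1.1, 0.4]
opening: 0.991
finger_force: 0.0
```

View pics/w1.png

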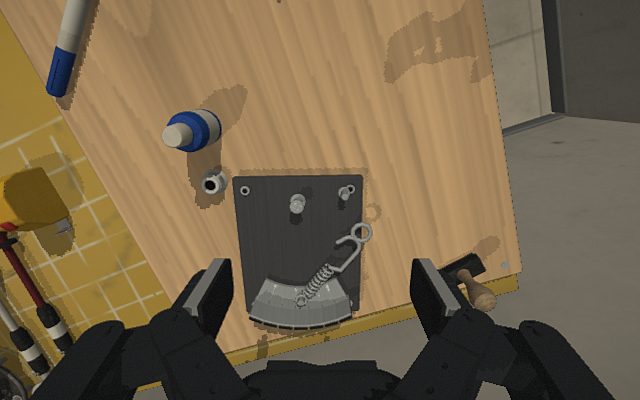

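```bash
python3 - <<'E'
from h import *
a=np.load('last_wrist.npz')['im'][165:315,230:380,::-1]
cv2.imwrite('pics/w1c.png',cv2.resize(a,None,fx=4,fy=4,interpolation=cv2.INTER_CUBIC))
E
```

```text
(no output)
```

View pics/w1c.png

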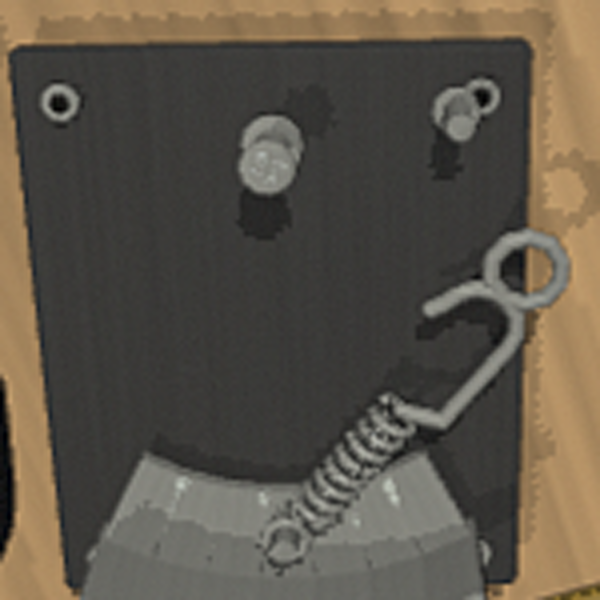

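```bash
python3 - <<'E'
from h import *
P={}
for n,u,v,z in [('post',268,166,.054),('stud',460,124,.050),('eye',527,270,.045),('pin',285,543,.045),('tl',14,47,.032),('tr',527,42,.032)]:
  P[n]=ray('wrist',230+u/4,165+v/4,z); print(n,P[n].round(4))
pin,post,stud,eye=[P[k][:2] for k in('pin','post','stud','eye')]
a=lambda p:np.arctan2(*(p-pin)[::-1])
for p in(post,stud,eye): print(np.hypot(*(p-pin)).round(4),a(p).round(3),(a(p)-a(post)).round(3))
print((P['tl']-P['tr'])[:2], np.linalg.norm(P['tl']-P['tr']))
# fit jig pose to post, stud, pin
m=np.array([[0,0],[.1265,0],[.146*np.cos(.372),-.146*np.sin(.372)]]); w=np.array([pin,post,stud])
mc,wc=m.mean(0),w.mean(0); H=(m-mc).T@(w-wc); th=np.arctan2(H[0,1]-H[1,0],H[0,0]+H[1,1])
Q=np.array([[np.cos(th),-np.sin(th)],[np.sin(th),np.cos(th)]]); t=wc-Q@mc
print('fit yaw',th,'pin',t,'res',(w-(m@Q.T+t)).round(4).tolist(),'eye in jig',Q.T@(eye-t))
E
```

```text
post [ 0.5315 -0.0839  0.054 ]
stud [ 0.5807 -0.063   0.05  ]
eye [ 0.6102 -0.104   0.045 ]
pin [ 0.5585 -0.2099  0.045 ]
tl [ 0.455  -0.0712  0.032 ]
tr [ 0.5964 -0.0412  0.032 ]
0.1289 1.781 0.0
0.1485 1.421 -0.361
0.1178 1.116 -0.665
[-0.1413986  -0.03003185] 0.14455267621869097
fit yaw 1.788340273692583 pin [ 0.55852447 -0.20820573] res [[-0.0, -0.0017], [0.0003, 0.0008], [-0.0003, 0.0009]] eye in jig [ 0.09056229 -0.07295783]
```

```bash
python3 - <<'E'
from h import *
togo((.446,.265,.15,1.754))
E
```

```text
slide [32.39 -4.02  4.77] turn 0.017
```

```bash
python3 -m inch '[{"slide":[32.4,-4,4.7],"turn":0.02,"grip":4.4},{"slide":[32.4,-4,4.7],"turn":0.02,"grip":4.4},{"slide":[32.4,-4,4.7],"turn":0.02,"grip":4.4},{"slide":[32.4,-4,4.7],"turn":0.02,"grip":4.4},{"slide":[32.4,-4,4.7],"turn":0.02,"grip":4.4},{"slide":[32.4,-4,4.7],"turn":0.02,"grip":4.4},{"slide":[32.4,-4,4.7],"turn":0.02,"grip":4.4},{"slide":[32.4,-4,4.7],"turn":0.02,"grip":4.4},{"slide":[32.4,-4,4.7],"turn":0.02,"grip":4.4},{"slide":[32.4,-4,4.7],"turn":0.02,"grip":4.4},{"slide":[32.4,-4,4.7],"turn":0.02,"grip":4.4}]' 60
python3 - <<'E'
from h import *
shot('wrist','w2')
E
```

```text
time: 3.25
eef_pos: [0.4478, 0.2631, 0.151]
tcp_rot: [0.642, 0.767, 0.0, 0.0]
contact_force: [-0.1, 0.3, 0.4]
opening: 0.515
finger_force: 0.0
```

View pics/w2.png

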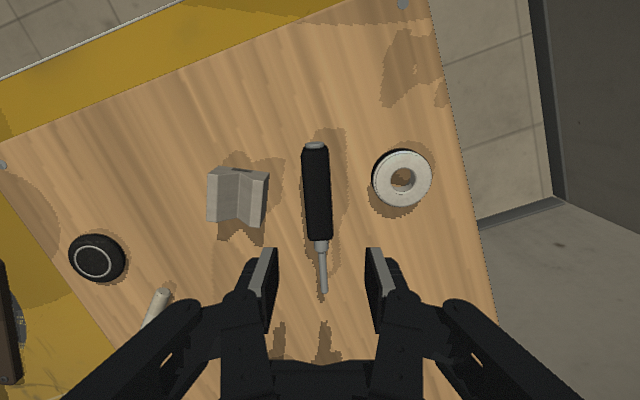

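```bash
python3 - <<'E'
from h import *
im=np.load('last_wrist.npz')['im'].astype(int)
g=im.sum(2)
for v in(155,175,195,215,235):
  c=[u for u in range(290,345) if g[v,u]<130]; print(v,min(c),max(c))
c=[v for v in range(130,260) if g[v,318]<130]; print(min(c),max(c))
a=ray('wrist',315.2,150,.054);b=ray('wrist',319.7,240,.054); s=ray('wrist',322.3,292,.048)
print(a,b,s,np.hypot(*(b-a)[:2]),np.hypot(*(s-(a+b)/2)[:2]))
print('mid',(a+b)/2,'yaw',np.arctan2(*(b-a)[1::-1]),np.arctan2(*(s-a)[1::-1]))
for u,v,z in((402,178,.036),(238,195,.04)): print(ray('wrist',u,v,z))
E
```

```text
155 301 328
175 302 329
195 304 330
215 306 331
235 308 332
149 240
[0.43741124 0.29673798 0.054     ] [0.45645288 0.21144289 0.054     ] [0.47013412 0.14946342 0.048     ] 0.08739471596212937 0.10716878050121884
mid [0.44693206 0.25409043 0.054     ] yaw -1.3511535747724175 -1.3521584417445185
[0.52449302 0.28147178 0.036     ]
[0.37157465 0.238201   0.04      ]
```

```bash
python3 - <<'E'
from h import *
togo((.4465,.2545,.10,1.797),(.4465,.2545,.0205,1.797))
E
```

```text
slide [-0.82 -0.29  5.1 ] turn -0.05
slide [-0.82 -0.29 13.05] turn -0.05
```

```bash
python3 -m inch '[{"slide":[-0.8,-0.3,4],"turn":-0.05,"grip":4.4},{"slide":[-0.8,-0.3,8],"turn":-0.05,"grip":4.4},{"slide":[-0.8,-0.3,11],"turn":-0.05,"grip":4.4},{"slide":[-0.8,-0.3,12.4],"turn":-0.05,"grip":4.4},{"slide":[-0.8,-0.3,13],"turn":-0.05,"grip":4.4},{"slide":[-0.8,-0.3,13],"turn":-0.05,"grip":4.4},{"slide":[-0.8,-0.3,13],"turn":-0.05,"grip":4.4}]' 60
python3 -m inch '[{"slide":[0,0,0],"turn":0,"grip":2},{"slide":[0,0,0],"turn":0,"grip":1.5},{"slide":[0,0,0],"turn":0,"grip":1.5},{"slide":[0,0,0],"turn":0,"grip":1.5},{"slide":[0,0,0],"turn":0,"grip":1.5},{"slide":[0,0,0],"turn":0,"grip":1.5}]' 90
```

```text
time: 4.0
eef_pos: [0.4473, 0.256, 0.0223]
tcp_rot: [0.622, 0.783, 0.001, 0.001]
contact_force: [-0.1, -0.0, 0.3]
opening: 0.514
finger_force: 0.0
time: 4.6
eef_pos: [0.4456, 0.2557, 0.0206]
tcp_rot: [0.622, 0.783, -0.0, 0.0]
contact_force: [-0.0, -0.1, -0.2]
opening: 0.178
finger_force: 0.1
```

```bash
python3 - <<'E'
from h import *
im,d,_,_=shot('wrist'); t,_,_,_=shot('top'); s=ctrl.get_state(); print(s['opening'],s['finger_force'])
cv2.imwrite('pics/w3.png',np.hstack([cv2.resize(im[:,:,::-1],(480,300)),cv2.resize(t[150:250,200:300,::-1],(300,300))]))
E
```

```text
0.17512870663075553 0.24719125824049115
```

View pics/w3.png

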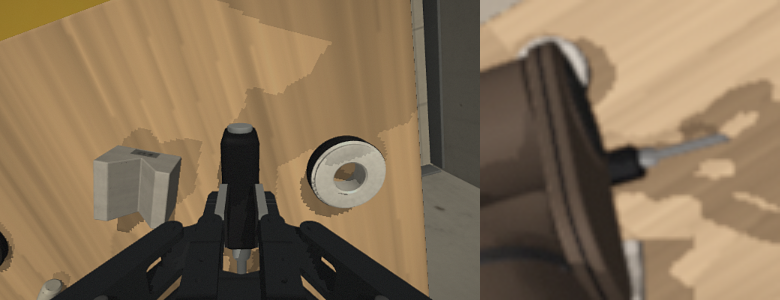

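```bash
python3 -m inch '[{"slide":[0,0,0],"turn":0,"grip":0},{"slide":[0,0,0],"turn":0,"grip":0},{"slide":[0,0,0],"turn":0,"grip":0},{"slide":[0,0,0],"turn":0,"grip":0}]' 90
python3 - <<'E'
from h import *
im,d,_,_=shot('wrist'); s=ctrl.get_state(); print(s['opening'],s['finger_force'])
cv2.imwrite('pics/w4.png',cv2.resize(im[120:400,200:440,::-1],None,fx=2,fy=2))
E
```

```text
time: 5.1
eef_pos: [0.4456, 0.2556, 0.0205]
tcp_rot: [0.622, 0.783, -0.0, -0.0]
contact_force: [-0.7, -0.4, 0.3]
opening: -0.001
finger_force: 0.0
0.001398522631826746 0.0
```

View pics/w4.png

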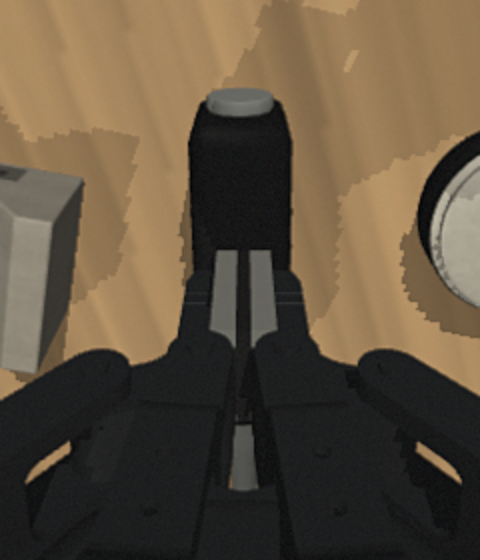

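```bash
python3 - <<'E'
from h import *
for n,u,v in[('handle',320,210),('handle lo',320,235),('finger tip',312,252),('fingertip',330,252),('fing mid',312,280),('board',260,150),('board',350,150),('cap',320,170)]:
  print(n,dep('wrist',u,v).round(4))
s=ctrl.get_state(); print(s['qpos'].round(3))
im,d,_,_=shot('top')
for n,u,v in[('board',180,230),('board',300,180),('bench',510,200),('bench',440,260),('jigplate',390,190)]: print(n,dep('top',u,v).round(4))
E
```

```text
handle [0.4394 0.2832 0.0529]
handle lo [0.4422 0.2707 0.0545]
finger tip [0.4395 0.2661 0.0647]
fingertip [0.4274 0.3369 0.1961]
fing mid [0.4401 0.2659 0.0873]
board [0.4001 0.2975 0.0149]
board [0.4511 0.3094 0.0155]
cap [0.4354 0.3003 0.0425]
[0.323 0.159 2.088 0.    0.895 0.095]
board [0.3957 0.2581 0.3892]
board [0.51   0.1003 0.0194]
bench [ 0.4522 -0.4114 -0.0074]
bench [ 3.127e-01 -2.280e-01  3.000e-04]
jigplate [ 0.48   -0.1087  0.0314]
```

```bash
python3 - <<'E'
from h import *
im,d,wc,K=shot('wrist')
T=np.array(ctrl.camera_info('wrist')['T_tool_cam'])
for u in (308,316,328,335):
  for v in range(226,290,6):
    z=d[v,u]; p=(T@np.r_[np.linalg.inv(K)@[u,v,1]*z,1])[:3]; print((u,v),(p*1000).round(0),im[v,u].sum(),end='; ')
  print()
E
```

```text
(308, 226) [ 19.  -6. -32.] 64; (308, 232) [ 16.  -6. -32.] 70; (308, 238) [ 13.  -6. -33.] 70; (308, 244) [ 10.  -6. -32.] 50; (308, 250) [ 12.  -6. -42.] 266; (308, 256) [ 12.  -5. -48.] 318; (308, 262) [ 12.  -5. -54.] 304; (308, 268) [ 12.  -5. -58.] 304; (308, 274) [ 11.  -5. -62.] 295; (308, 280) [ 12.  -5. -67.] 297; (308, 286) [ 13.  -4. -73.] 158; 
(316, 226) [ 20.  -2. -32.] 55; (316, 232) [ 17.  -2. -33.] 70; (316, 238) [ 13.  -2. -32.] 72; (316, 244) [ 10.  -2. -33.] 30; (316, 250) [ 11.  -2. -42.] 307; (316, 256) [ 12.  -2. -49.] 306; (316, 262) [ 12.  -2. -54.] 305; (316, 268) [ 12.  -2. -58.] 305; (316, 274) [ 12.  -1. -64.] 308; (316, 280) [ 11.  -1. -67.] 309; (316, 286) [  83.    1. -176.] 327; 
(328, 226) [ 20.   4. -33.] 56; (328, 232) [ 16.   4. -32.] 64; (328, 238) [ 13.   4. -32.] 64; (328, 244) [ 10.   4. -32.] 34; (328, 250) [ 11.   4. -42.] 296; (328, 256) [ 11.   4. -47.] 298; (328, 262) [ 12.   4. -53.] 298; (328, 268) [ 12.   4. -59.] 295; (328, 274) [ 12.   3. -63.] 298; (328, 280) [ 12.   3. -68.] 295; (328, 286) [ 11.   3. -70.] 314; 
(335, 226) [ 19.   8. -31.] 65; (335, 232) [ 17.   8. -34.] 56; (335, 238) [ 14.   8. -33.] 75; (335, 244) [ 10.   8. -33.] 57; (335, 250) [ 12.   7. -42.] 225; (335, 256) [ 11.   7. -47.] 282; (335, 262) [ 12.   7. -54.] 295; (335, 268) [ 12.   7. -58.] 305; (335, 274) [ 12.   6. -63.] 297; (335, 280) [ 12.   6. -68.] 298; (335, 286) [ 12.   6. -72.] 130;
```

```bash
python3 -m inch '[{"slide":[0,0,0],"turn":0,"grip":4.6},{"slide":[0,0,0],"turn":0,"grip":4.6},{"slide":[0,0,0],"turn":0,"grip":4.6},{"slide":[0,0,0],"turn":0,"grip":4.6},{"slide":[0,0,1.2],"turn":0,"grip":4.6},{"slide":[0,0,2.2],"turn":0,"grip":4.6},{"slide":[0,0,2.8],"turn":0,"grip":4.6},{"slide":[0,0,2.8],"turn":0,"grip":4.6}]' 60
python3 -m inch '[{"slide":[0,0,0.4],"turn":0,"grip":4.6},{"slide":[0,0,0.7],"turn":0,"grip":4.6},{"slide":[0,0,0.7],"turn":0,"grip":4.6}]' 60
```

```text
time: 6.05
eef_pos: [0.4442, 0.2551, -0.0092]
tcp_rot: [0.622, 0.783, -0.002, -0.001]
contact_force: [-0.4, -0.8, 0.9]
opening: 0.54
finger_force: 0.0
time: 6.35
eef_pos: [0.4455, 0.2556, -0.0147]
tcp_rot: [0.622, 0.783, -0.0, -0.0]
contact_force: [-0.2, -0.6, -0.0]
opening: 0.541
finger_force: 0.0
```

```bash
python3 -m inch '[{"slide":[0,0,0],"turn":0,"grip":2.8},{"slide":[0,0,0],"turn":0,"grip":2.4},{"slide":[0,0,0],"turn":0,"grip":2.0},{"slide":[0,0,0],"turn":0,"grip":1.5},{"slide":[0,0,0],"turn":0,"grip":1.5},{"slide":[0,0,0],"turn":0,"grip":1.5}]' 100
```

```text
time: 6.95
eef_pos: [0.4462, 0.2559, -0.0139]
tcp_rot: [0.622, 0.783, 0.0, 0.0]
contact_force: [-0.1, -0.1, 2.6]
opening: 0.29
finger_force: 98.0
```

```bash
python3 -m inch '[{"slide":[0,0,-1],"turn":0,"grip":1.5},{"slide":[0,0,-3.5],"turn":0,"grip":1.5},{"slide":[0,0,-6.5],"turn":0,"grip":1.5},{"slide":[0,0,-7.5],"turn":0,"grip":1.5},{"slide":[0,0,-7.5],"turn":0,"grip":1.5},{"slide":[0,0,-7.5],"turn":0,"grip":1.5}]' 100
python3 - <<'E'
from h import *
togo((.659,-.0055,.06,1.11))
E
```

```text
time: 7.55
eef_pos: [0.4446, 0.2553, 0.0595]
tcp_rot: [0.622, 0.783, -0.001, -0.001]
contact_force: [-0.5, -0.4, -3.0]
opening: 0.289
finger_force: 98.3
slide [-30.25  14.99  -0.08] turn 0.689
```

```bash
python3 -m inch '[{"slide":[-1,0.5,0],"turn":0.03,"grip":1.5},{"slide":[-3.5,1.7,0],"turn":0.09,"grip":1.5},{"slide":[-7,3.4,0],"turn":0.17,"grip":1.5},{"slide":[-10.5,5.1,0],"turn":0.25,"grip":1.5},{"slide":[-14,6.8,0],"turn":0.33,"grip":1.5},{"slide":[-17.5,8.5,0],"turn":0.41,"grip":1.5},{"slide":[-21,10.3,0],"turn":0.49,"grip":1.5},{"slide":[-24.5,12,0],"turn":0.57,"grip":1.5},{"slide":[-27.5,13.6,0],"turn":0.63,"grip":1.5},{"slide":[-29.5,14.6,0],"turn":0.67,"grip":1.5},{"slide":[-30.2,15,0],"turn":0.69,"grip":1.5},{"slide":[-30.2,15,0],"turn":0.69,"grip":1.5},{"slide":[-30.2,15,0],"turn":0.69,"grip":1.5},{"slide":[-30.2,15,0],"turn":0.69,"grip":1.5}]' 100
python3 - <<'E'
from h import *
im,d,wc,K=shot('top'); s=ctrl.get_state(); print(s['eef_pos'],R.from_quat(s['tcp_rot']).as_matrix().round(3)[:2,0])
v,u=np.mgrid[100:175,345:420]; z=d[100:175,345:420]
P=np.stack([(u-K[0,2])/K[0,0]*z,(v-K[1,2])/K[1,1]*z,z,np.ones_like(z)],-1)@wc.T
T=np.array([.659,-.0055]); e=np.array([.6102,-.104]); dr=(e-T)/np.linalg.norm(e-T)
m=(P[...,2]>.075)&(np.abs((P[...,:2]-T)@np.array([-dr[1],dr[0]]))<.012)
for p,uu,vv in zip(P[m],u[m],v[m]):
  if (p[:2]-T)@dr>.06: print(uu,vv,(p[:3]*1000).round(0),((p[:2]-T)@dr*1000).round(1),((p[:2]-T)@[-dr[1],dr[0]]*1000).round(1))
big=cv2.resize(im[105:185,345:455,::-1],None,fx=7,fy=7,interpolation=cv2.INTER_CUBIC); cv2.imwrite('pics/t2.png',big)
E
```

```text
time: 8.95
eef_pos: [0.6589, -0.0035, 0.06]
tcp_rot: [0.85, 0.527, -0.001, -0.001]
contact_force: [-0.3, 1.2, -2.6]
opening: 0.289
finger_force: 98.3
[ 0.65913198 -0.00343308  0.0602413 ] [0.444 0.896]
```

View pics/t2.png

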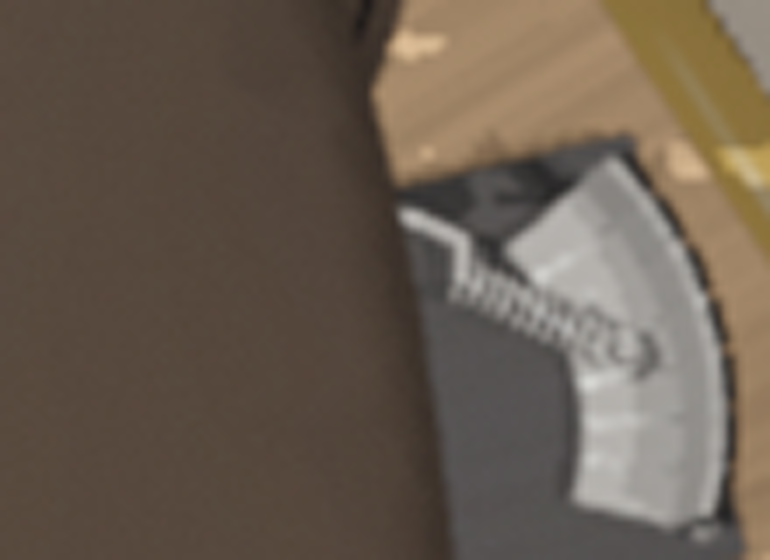

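```bash
cat >> h.py <<'E'
def cloud(n):
    im,d,wc,K=shot(n); v,u=np.mgrid[0:400,0:640]
    P=np.stack([(u-K[0,2])/K[0,0]*d,(v-K[1,2])/K[1,1]*d,d,np.ones_like(d)],-1)@wc.T
    return im,P[...,:3],d,u,v
def tool(P):
    s=ctrl.get_state(); return (P-s['eef_pos'])@R.from_quat(s['tcp_rot']).as_matrix()
E
python3 - <<'E'
from h import *
for n in('wrist','scene'):
  im,P,d,u,v=cloud(n); t=tool(P)*1000
  m=(d>0)&(t[...,0]<-45)&(t[...,0]>-135)&(abs(t[...,1])<14)&(t[...,2]>-70)&(t[...,2]<-22)
  print(n,m.sum()); o=np.argsort(-t[m][:,0])
  for q,a,b in list(zip(t[m][o],u[m][o],v[m][o]))[::max(1,m.sum()//25)]: print(a,b,q.round(0))
  # eye region
  m=(d>0)&(np.hypot(P[...,0]-.6102,P[...,1]+.104)<.03)&(P[...,2]>.038)&(P[...,2]<.055)
  print('eye px',m.sum(), (P[m].mean(0),u[m].min(),u[m].max(),v[m].min(),v[m].max()) if m.any() else '')
E
```

```text
wrist 0
eye px 0 
scene 183
402 156 [-45.   0. -64.]
399 168 [-47.  -8. -31.]
400 160 [-48.  -7. -56.]
399 158 [-48. -11. -64.]
399 166 [-49. -10. -39.]
401 159 [-50.  -6. -60.]
403 164 [-51.   1. -42.]
401 158 [-51.  -7. -64.]
402 167 [-51.  -2. -35.]
400 165 [-52.  -9. -44.]
406 158 [-53.   7. -60.]
405 158 [-54.   3. -62.]
403 161 [-56.  -4. -56.]
404 160 [-60.  -4. -62.]
404 164 [-64.  -6. -53.]
408 160 [-66.   3. -63.]
407 162 [-69.  -2. -60.]
408 165 [-77.  -4. -57.]
410 166 [-83.  -3. -57.]
412 168 [-91.  -2. -55.]
414 168 [-98.  -2. -59.]
415 171 [-104.   -3.  -54.]
418 170 [-110.    1.  -59.]
418 171 [-116.   -4.  -62.]
418 176 [-118.   -4.  -48.]
420 174 [-120.    0.  -53.]
419 179 [-124.   -5.  -43.]
eye px 62 (array([ 0.60325315, -0.11242266,  0.04543843]), np.int64(411), np.int64(426), np.int64(193), np.int64(202))
```

```bash
python3 - <<'E'
from h import *
im,P,d,u,v=cloud('scene'); t=tool(P)*1000
print('    ',' '.join('%3d'%x for x in range(402,434)))
for r in range(158,208): print(r,' '.join('%3d'%(im[r,c].mean()) for c in range(402,434)))
print()
for r in range(158,208): print(r,' '.join('%3d'%(P[r,c,2]*1000) for c in range(402,434)))
E
```

```text
402 403 404 405 406 407 408 409 410 411 412 413 414 415 416 417 418 419 420 421 422 423 424 425 426 427 428 429 430 431 432 433
158  13  65  96  96  42 108 114 112 111 111 110 114 116 115 114 116 112 117 114 110 110 115 114 119 116 115 113 115 112 115 107 106
159  59 209 213 123  99  60 104 115 112 113 115 115 118 116 111 117 113 116 112 113 113 113 116 116 116 114 117 111 111 111 106 107
160 146 203 210 178 120  91  61 108 111 112 115 114 114 118 114 109 115 114 111 114 115 110 114 111 112 112 110 115 114 111 110 113
161 106 119 126 128 104 101  80 109 111 113 111 114 114 116 112 109 113 116 114 117 115 112 112 110 110 112 113 117 116 115 109 108
162  58  80  97  97 100 103 102 109 116 114 113 113 115 112 110 113 113 115 113 114 111 112 115 116 111 114 114 116 112 114 108 103
163  19  66 103  82  85 101 105 111  59 109 111 115 115 115 112 112 116 117 116 112 111 115 113 116 110 114 114 114 112 112 107 110
164  10  25  67 105  64  74  95 103  90  69 103 109 113 111 110 112 109 113 111 111 114 110 112 112 115 109 111 112 112 110 113 107
165  14   2  19  41  98 100  69  83 152 192 193 
[... 11722 characters left out ...]
  14  15  13  45  44  48  15  15  14  12
203  28  30  30  30  30  32  34  31  30  31  32  28  32  29  32  45  46  32  30  30  30  34  31  32  28  31  43  44  43  15  18  13
204  31  28  32  30  32  29  33  27  31  31  31  29  28  30  31  44  46  32  30  33  30  30  31  34  30  30  27  44  44  48  46  12
205  28  30  28  34  29  31  28  31  31  29  31  32  30  31  31  32  30  28  32  33  29  29  30  27  31  33  30  26  31  47  45  47
206  33  28  29  30  31  30  31  32  33  32  30  30  31  32  30  30  30  28  29  28  29  30  28  32  30  31  31  31  30  28  44  44
207  32  29  32  32  29  31  29  30  28  30  31  31  30  30  31  28  30  29  30  30  33  29  32  31  30  30  30  29  30  30  47  46
```

```bash
python3 - <<'E'
from h import *
e=ray('scene',414.9,196.1,.045); p=ray('scene',418.8,180.7,.092); s=ctrl.get_state()
print('eye',e.round(4),'tip',p.round(4),'tip in tool',(tool(p)*1000).round(1))
phi=1.11; th=ctrl.get_state()
print('eye-tip in tool (cm):',(tool(e)-tool(p))*100)
M=R.from_quat(s['tcp_rot']).as_matrix(); print('nominal eye-tip', (M.T@(np.array([.6102,-.104,.045])-(s['eef_pos']+M@[-.110,0,-.032])))*100)
E
```

```text
eye [ 0.6051 -0.1053  0.045 ] tip [ 0.6089 -0.1092  0.092 ] tip in tool [-117.     1.3  -31.2]
eye-tip in tool (cm): [ 0.18193218 -0.51212079  4.70001998]
nominal eye-tip [-0.17771527  0.01965105  4.77827956]
```

```bash
python3 - <<'E'
from h import *
from scipy.optimize import minimize
a=np.load('last_scene.npz'); K=a['K']; cw=np.linalg.inv(a['wc']); d=a['d']; s=ctrl.get_state(); M=R.from_quat(s['tcp_rot']).as_matrix()
v,u=np.mgrid[0:400,0:640]; 
P=np.stack([(u-K[0,2])/K[0,0]*d,(v-K[1,2])/K[1,1]*d,d,np.ones_like(d)],-1)@a['wc'].T
sub=(slice(188,201),slice(405,426))
mask=((P[...,2]>.038)&(P[...,2]<.052))[sub].astype(float)
mask[:, :]*=1
def render(pts,sub,ss=8):
    q=(np.c_[pts,np.ones(len(pts))]@cw.T)[:,:3]@K.T; q=q[:,:2]/q[:,2:]
    r0,c0=sub[0].start,sub[1].start; h=sub[0].stop-r0; w=sub[1].stop-c0
    H,_,_=np.histogram2d(q[:,1],q[:,0],bins=[h,w],range=[[r0-.5,r0+h-.5],[c0-.5,c0+w-.5]]); return H
A,Rr=np.meshgrid(np.linspace(0,2*np.pi,120),np.linspace(8,13,9)); ring=np.stack([Rr*np.cos(A),Rr*np.sin(A),0*A],-1).reshape(-1,3)/1000
best=[]
for x in np.arange(.600,.6161,.001):
  for y in np.arange(-.114,-.0959,.001):
    H=render(ring+[x,y,.046],sub)>25; best.append(((H&(mask>0)).sum()/H.sum()-.0*x,x,y))
best.sort(reverse=True); b=np.array(best[:12]); print('eye',b[0],b[:,1:].mean(0))
sub2=(slice(172,186),slice(412,426)); m2=((P[...,2]>.085)&(P[...,2]<.12))[sub2]
A,Z=np.meshgrid(np.linspace(0,2*np.pi,60),np.linspace(0,.024,80)); cyl=np.stack([.003*np.cos(A),.003*np.sin(A),Z],-1).reshape(-1,3)
best=[]
for x in np.arange(.600,.6201,.001):
  for y in np.arange(-.118,-.0969,.001):
    H=render(cyl+[x,y,s['eef_pos'][2]+.032],sub2)>15; H[:2]=m2[:2]; best.append(((H&m2).sum()/(H|m2).sum(),x,y))
best.sort(reverse=True); t=np.array(best[:10]); print('tip',t[0],t[:,1:].mean(0))
D=np.r_[b[:,1:].mean(0)-t[:,1:].mean(0),0]; print('eye-tip tool mm',M.T@D*1000)
E
```

```text
eye [ 1.     0.606 -0.107] [ 0.60416667 -0.10741667]
tip [ 0.8125  0.609  -0.108 ] [ 0.6108 -0.1075]
eye-tip tool mm [-2.87510443e+00 -5.97844713e+00  2.41873070e-05]
```

```bash
python3 -m inch '[{"slide":[-0.1,-0.3,1.5],"turn":0,"grip":1.5},{"slide":[-0.1,-0.3,3],"turn":0,"grip":1.5},{"slide":[-0.1,-0.3,3.8],"turn":0,"grip":1.5},{"slide":[-0.1,-0.3,4.0],"turn":0,"grip":1.5},{"slide":[-0.1,-0.3,4.0],"turn":0,"grip":1.5}]' 100
python3 - <<'E'
from h import *
im,P,d,u,v=cloud('scene')
print('    ',' '.join('%3d'%x for x in range(406,426)))
for r in range(182,204): print(r,' '.join('%3d'%(P[r,c,2]*1000) for c in range(406,426)),' | ',' '.join('%3d'%(im[r,c].mean()) for c in range(406,426)))
E
```

```text
time: 9.65
eef_pos: [0.6563, -0.0042, 0.0194]
tcp_rot: [0.85, 0.526, -0.001, -0.001]
contact_force: [0.4, -0.3, -2.2]
opening: 0.291
finger_force: 98.4
     406 407 408 409 410 411 412 413 414 415 416 417 418 419 420 421 422 423 424 425
182  15  12  13  16  78  79  79  81  82  17  14  17  14  14  15  13  12  13  13  14  |  127 185 183 131 135 173 214 170 158 172 173 175 175 173 176 176 175 175 175 175
183  18  14  13  15  14  80  77  79  83  80  13  16  16  15  12  15  15  12  17  16  |  106 136 133 113 149 132 173 223 174 173 177 177 178 175 175 176 175 176 177 179
184  16  15  13  15  12  13  75  77  78  79  82  14  14  16  17  15  15  16  12  13  |  109 112 109 108 123  95 126 174 215 181 168 155 177 180 180 179 179 178 178 178
185  12  14  14  12  15  14  12  72  80  79  78  82  16  15  10  13  14  15  11  12  |  100 103 104 104 102  96 104 115 164 208 191 151 170 170 168 166 167 167 170 170
186  15  13  14  13  14  13  13  15  78  77  76  75  16  14  15  16  14  14  14  16  |  103 103 104 104 104  99 101  99 100 158 154 117 152 171 170 165 165 163 167 164
187  15  15  18  16  15
[... 2132 characters left out ...]
 126 107 104 100 101 106 111
200  31  30  31  28  27  30  31  30  15  12  45  46  43  15  14  14  14  16  15  45  |   67  69  74  67  60  57  61  57  59  62 162 174 105 111 113 110 111 112  95  91
201  29  34  31  31  31  31  31  32  30  32  44  44  28  13  14  15  17  16  16  15  |   68  70  70  65  67  66  58  59  35  17 150 181  84  93 101 122 125 121 116  96
202  29  32  28  31  29  28  31  31  29  31  44  46  47  32  31  31  32  14  11  13  |   71  69  68  73  70  73  67  66  57  19  88 204 130  60  51  95  93 111 106 124
203  30  29  28  28  29  31  30  30  30  32  30  45  47  30  28  27  30  30  31  28  |   69  69  71  67  67  71  69  72  58  54  36 181 190  76  35  50  71  61  48  65
```

```bash
python3 -m inch '[{"slide":[0.1,0,0.3],"turn":0,"grip":1.5},{"slide":[0.1,0,0.6],"turn":0,"grip":1.5},{"slide":[0.1,0,0.9],"turn":0,"grip":1.5},{"slide":[0.1,0,1.2],"turn":0,"grip":1.5},{"slide":[0.1,0,1.5],"turn":0,"grip":1.5},{"slide":[0.1,0,1.5],"turn":0,"grip":1.5},{"slide":[0.1,0,1.5],"turn":0,"grip":1.5}]' 100
python3 - <<'E'
from h import *
im,P,d,u,v=cloud('scene')
print('    ',' '.join('%3d'%x for x in range(408,423)))
for r in range(188,203): print(r,' '.join('%3d'%(P[r,c,2]*1000) for c in range(408,423)))
E
```

```text
time: 10.4
eef_pos: [0.6573, -0.0033, 0.0055]
tcp_rot: [0.85, 0.526, -0.0, -0.0]
contact_force: [0.1, 0.2, -2.2]
opening: 0.29
finger_force: 98.4
     408 409 410 411 412 413 414 415 416 417 418 419 420 421 422
188  18  14  15  60  64  66  66  67  13  18  16  14  14  16  11
189  16  17  14  16  62  62  64  63  64  14  13  15  17  18  15
190  12  13  14  11  16  60  64  64  63  66  13  14  12  16  13
191  15  16  15  12  11  16  15  62  59  59  15  14  12  14  14
192  16  13  13  18  15  13  15  59  62  59  15  14  16  14  14
193  15  18  12  15  17  14  16  48  57  59  13   9  11  17  13
194  15  15  14  15  45  46  49  51  56  55  45  46  16  16  14
195  12  13  13  42  46  46  40  52  52  54  41  46  46  15  17
196  14  14  13  42  49  14  12  47  46  47  13  47  49  14  15
197  14  15  14  44  46  44  14  44  46  44  15  47  45  17  14
198  15  14  11  16  44  45  44  46  46  46  46  45  44  47  47
199  29  31  15  14  14  44  43  46  44  46  44  43  42  43  41
200  31  26  31  30  27  30  17  15  45  44  46  15  17  15  14
201  31  27  29  32  29  32  30  33  45  45  28  18  14  15  15
202  29  29  28  32  29  33  31  28  42  47  49  30  30  30  31
```

```bash
python3 -m inch '[{"slide":[0.2,0,0.05],"turn":0,"grip":1.5},{"slide":[0.4,0,0.1],"turn":0,"grip":1.5},{"slide":[0.6,0,0.1],"turn":0,"grip":1.5},{"slide":[0.7,0,0.1],"turn":0,"grip":1.5},{"slide":[0.7,0,0.1],"turn":0,"grip":1.5}]' 110
python3 - <<'E'
from h import *
s=ctrl.get_state(); M=R.from_quat(s['tcp_rot']).as_matrix(); print('F tool',M.T@s['contact_force'],s['eef_pos'])
E
```

```text
time: 10.95
eef_pos: [0.6602, 0.0025, 0.0044]
tcp_rot: [0.85, 0.527, -0.001, 0.0]
contact_force: [-0.9, -2.6, -1.9]
opening: 0.289
finger_force: 107.9
F tool [-2.68158508  0.35218866  1.90574255] [0.66015788 0.00248114 0.00444318]
```

```bash
cat >> h.py <<'E'
S=np.array([.5585,-.2082]); J=1.788; L=.1125
def plan(lst,z=.0048):  # lst of (theta, r_pin)
    for th,r in lst:
        a=J+th; p=S+(r+L)*np.array([np.cos(a),np.sin(a)]); print(round(th,3),r,end=' '); togo((p[0],p[1],z,a))
E
python3 - <<'E'
from h import *
plan([(t,.1255) for t in np.r_[-.65:-.209:15j]])
E
```

```text
-0.65 0.1255 slide [ 0.4  -0.4  -0.04] turn -0.029
-0.618 0.1255 slide [ 0.37 -1.15 -0.04] turn -0.06
-0.587 0.1255 slide [ 0.31 -1.9  -0.04] turn -0.092
-0.556 0.1255 slide [ 0.23 -2.65 -0.03] turn -0.123
-0.524 0.1255 slide [ 0.13 -3.39 -0.03] turn -0.155
-0.492 0.1255 slide [-0.   -4.13 -0.03] turn -0.186
-0.461 0.1255 slide [-0.15 -4.86 -0.03] turn -0.218
-0.43 0.1255 slide [-0.33 -5.59 -0.03] turn -0.249
-0.398 0.1255 slide [-0.52 -6.31 -0.03] turn -0.281
-0.366 0.1255 slide [-0.74 -7.03 -0.03] turn -0.312
-0.335 0.1255 slide [-0.98 -7.74 -0.03] turn -0.344
-0.303 0.1255 slide [-1.25 -8.44 -0.03] turn -0.375
-0.272 0.1255 slide [-1.53 -9.14 -0.03] turn -0.407
-0.24 0.1255 slide [-1.84 -9.82 -0.03] turn -0.438
-0.209 0.1255 slide [ -2.17 -10.49  -0.03] turn -0.47
```

```bash
python3 -m inch '[{"slide":[0.4,-0.2,0],"turn":-0.015,"grip":1.5},{"slide":[0.4,-0.5,0],"turn":-0.03,"grip":1.5},{"slide":[0.37,-1.15,0],"turn":-0.06,"grip":1.5},{"slide":[0.31,-1.9,0],"turn":-0.09,"grip":1.5},{"slide":[0.23,-2.65,0],"turn":-0.12,"grip":1.5},{"slide":[0.13,-3.4,0],"turn":-0.155,"grip":1.5},{"slide":[0,-4.1,0],"turn":-0.185,"grip":1.5},{"slide":[-0.15,-4.85,0],"turn":-0.22,"grip":1.5},{"slide":[-0.33,-5.6,0],"turn":-0.25,"grip":1.5},{"slide":[-0.52,-6.3,0],"turn":-0.28,"grip":1.5},{"slide":[-0.74,-7.0,0],"turn":-0.31,"grip":1.5},{"slide":[-0.98,-7.75,0],"turn":-0.345,"grip":1.5},{"slide":[-1.25,-8.45,0],"turn":-0.375,"grip":1.5},{"slide":[-1.53,-9.15,0],"turn":-0.405,"grip":1.5},{"slide":[-1.84,-9.8,0],"turn":-0.44,"grip":1.5},{"slide":[-2.1,-10.3,0],"turn":-0.46,"grip":1.5},{"slide":[-2.17,-10.5,0],"turn":-0.47,"grip":1.5},{"slide":[-2.17,-10.5,0],"turn":-0.47,"grip":1.5},{"slide":[-2.17,-10.5,0],"turn":-0.47,"grip":1.5}]' 110
cat >> h.py <<'E'
def chk():
    s=ctrl.get_state(); M=R.from_quat(s['tcp_rot']).as_matrix(); p=(s['eef_pos']-M[:,0]*L)[:2]-S
    print('F tool',(M.T@s['contact_force']).round(2),'eef',s['eef_pos'].round(4),'pin r',np.hypot(*p).round(4),'theta',(np.arctan2(p[1],p[0])-J).round(4),'tool yaw-J',(np.arctan2(M[1,0],M[0,0])-J).round(3))
E
python3 - <<'E'
from h import *
chk()
for n in('scene','top'):
  im,P,d,u,v=cloud(n)
  np.save('c_'+n,P)
P=np.load('c_scene.npy')
im=np.load('last_scene.npz')['im']; cv2.imwrite('pics/s5.png',cv2.resize(im[170:240,360:470,::-1],None,fx=7,fy=7,interpolation=cv2.INTER_CUBIC))
m=(abs(P[...,0]-.55)<.06)&(abs(P[...,1]+.1)<.08)&(P[...,2]>.038)&(P[...,2]<.053)
vv,uu=np.where(m); print(uu.min(),uu.max(),vv.min(),vv.max())
print('    ',' '.join('%2d'%(x%100) for x in range(380,425)))
for r in range(180,225): print(r,' '.join('%2d'%min(99,max(0,P[r,c,2]*1000)) for c in range(380,425)))
E
```

```text
time: 12.85
eef_pos: [0.5572, 0.0303, 0.0048]
tcp_rot: [0.704, 0.71, 0.0, 0.0]
contact_force: [0.3, -5.3, -3.6]
opening: 0.285
finger_force: 109.1
F tool [-5.34  0.21  3.63] eef [0.5572 0.0303 0.0048] pin r 0.126 theta -0.2141 tool yaw-J -0.209
374 440 193 220
     80 81 82 83 84 85 86 87 88 89 90 91 92 93 94 95 96 97 98 99  0  1  2  3  4  5  6  7  8  9 10 11 12 13 14 15 16 17 18 19 20 21 22 23 24
180 14 15 13 17 16 14 17 14 13 14 16 15 11 12 14 17 15 12 15 14 16 14 16 16 15 14 15 15 15 16 11 15 15 15 16 14 15 13 17 16 20 15 14 11 12
181 12 12 16 16 16 13 14 15 16 13 15 12 16 17 18 17 13 13 12 13 15 15 17 17 14 16 14 16 15 16 14 12 13 14 15 17 14 14 11 13 14 16 14 17 17
182 14 14 13 13 13 16 16 16 15 15 13 13 14 14 15 14 17 11 13 14 15 18 13 16 13 13 14 15 16 16 13 14 16 15 13 16 13 11 14 14 16 14 10 13 12
183 14 11 15 13 12 14 14 16 16 14 14 14 14 16 14 15 13 14 14 14 13 16 17 14 14 14 11 12 13 14 12 14 14 14 15 14 14 12 16 14 14 13 16 11 15
184 14 12 14 13 14 14 15 16 17 13 14 14 16 14 16 16 16 14 13 15 16 16 15 16 13 12 14 15 13 15 15 14 14 13 14 12 12 16 13 18 13 15 16 16 15
185 
[... 4855 characters left out ...]
29 31
220 32 32 30 29 32 30 31 33 31 31 30 29 29 99 32 31 29 30 31 30 30 30 30 28 99 30 31 32 33 31 32 34 31 27 30 29 30 28 31 28 30 30 29 30 30
221 29 30 31 28 32 30 30 29 31 32 31 31 31 29 31 31 33 31 34 31 31 31 30 29 26 31 31 30 31 32 28 30 30 33 31 31 32 31 33 29 31 30 30 31 30
222 31 32 31 31 30 29 28 28 29 31 31 32 29 30 32 30 32 31 30 31 27 29 30 30 31 29 32 29 29 30 31 29 31 34 33 31 28 99 31 31 31 29 30 28 32
223 30 30 33 30 31 30 31 31 30 31 30 29 29 35 31 30 32 31 34 30 31 30 32 31 33 29 32 29 29 33 28 33 30 30 31 28 29 29 29 29 28 32 28 35 29
224 30 31 29 30 32 30 32 29 30 31 32 31 28 31 30 32 33 30 30 29 27 32 32 30 32 33 29 29 28 30 30 30 30 32 31 32 32 30 29 28 30 30 32 29 28
```

```bash
python3 - <<'E'
from h import *
e=ray('scene',400.6,204,.045)[:2]; p=ray('scene',394.5,208,.054)[:2]; sb=ray('scene',395.7,200.6,.034)[:2]
ps=S+.1265*np.array([np.cos(J),np.sin(J)]); off=ps-p; print('post',p,'off',off)
q=e+off-S; print('eye r',np.hypot(*q),'theta',np.arctan2(q[1],q[0])-J)
q=sb+off-S; print('stud base r',np.hypot(*q),'theta',np.arctan2(q[1],q[0])-J)
plan([(-.21,r) for r in (.13,.14,.15,.16,.17,.1745)])
E
```

```text
post [ 0.52474759 -0.08988228] off [0.00649168 0.00521002]
eye r 0.12332280947652981 theta -0.2582256927711515
stud base r 0.14761501748926625 theta -0.3763903185693158
-0.21 0.13 slide [ 0.4  -0.05 -0.  ] turn 0.001
-0.21 0.14 slide [ 1.4  -0.05 -0.  ] turn 0.001
-0.21 0.15 slide [ 2.4  -0.05 -0.  ] turn 0.001
-0.21 0.16 slide [ 3.4  -0.05 -0.  ] turn 0.001
-0.21 0.17 slide [ 4.4  -0.05 -0.  ] turn 0.001
-0.21 0.1745 slide [ 4.85 -0.05 -0.  ] turn 0.001
```

```bash
python3 - <<'E'
from h import *
t=np.load('last_top.npz')['im'][120:190,345:405,::-1]; s=np.load('last_scene.npz')['im'][175:235,370:430,::-1]
f=lambda a:cv2.resize(a,(395,int(395*a.shape[0]/a.shape[1])),interpolation=cv2.INTER_CUBIC)
a,b=f(t),f(s); h=max(len(a),len(b)); pad=lambda x:np.vstack([x,np.zeros((h-len(x),395,3),np.uint8)])
cv2.imwrite('pics/c6.png',np.hstack([pad(a),pad(b)]))
E
```

```text
(no output)
```

View pics/c6.png

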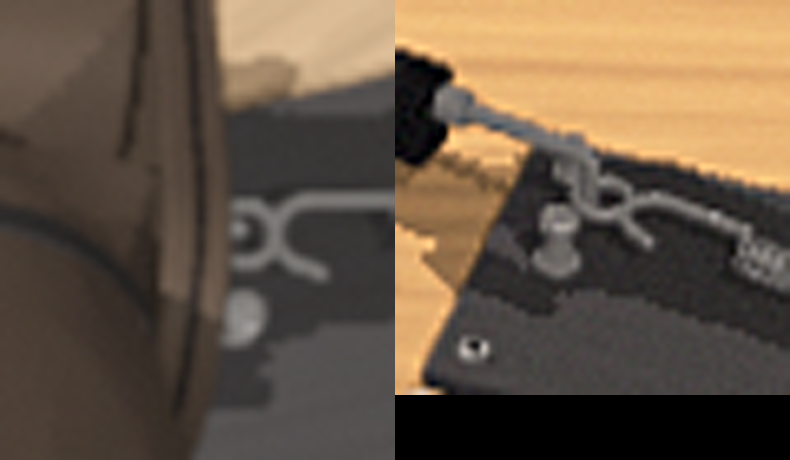

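```bash
python3 - <<'E'
from h import *
ps=S+.1265*np.array([np.cos(J),np.sin(J)])
for eu,pu in(((382.2,155.85),(381.7,168)),((382.0,155.6),(381.7,168.3))):
  e=ray('top',*eu,.045)[:2]; p=ray('top',*pu,.054)[:2]; st=ray('top',345+25.5,110+37.5,.05)[:2]
  for off in(0,ps-p):
    q=e+off-S; print('eye r',np.hypot(*q),'theta',np.arctan2(q[1],q[0])-J)
  q=st+ps-p-S;print('stud',np.hypot(*q),np.arctan2(q[1],q[0])-J)
E
```

```text
eye r 0.1171842003755604 theta -0.214916418148273
eye r 0.11935069316620729 theta -0.23832885036146179
stud 0.14814178413992782 -0.36335258213419674
eye r 0.11762369830715677 theta -0.21998331404136162
eye r 0.11979486698340919 theta -0.24898406726680555
stud 0.14821519122500007 -0.36798948929359865
```

```bash
python3 - <<'E'
from h import *
plan([(-.188,r) for r in (.126,.15,.1745)])
E
```

```text
-0.188 0.126 slide [-0.   -0.57 -0.  ] turn -0.021
-0.188 0.15 slide [ 2.4  -0.63 -0.  ] turn -0.021
-0.188 0.1745 slide [ 4.85 -0.68 -0.  ] turn -0.021
```

Shift slightly, then draw out half-way and check side force.

```bash
python3 -m inch '[{"slide":[0,-0.3,0],"turn":-0.01,"grip":1.5},{"slide":[0,-0.57,0],"turn":-0.02,"grip":1.5},{"slide":[0.3,-0.58,0],"turn":-0.02,"grip":1.5},{"slide":[0.7,-0.59,0],"turn":-0.02,"grip":1.5},{"slide":[1.1,-0.6,0],"turn":-0.02,"grip":1.5},{"slide":[1.5,-0.61,0],"turn":-0.02,"grip":1.5},{"slide":[1.9,-0.62,0],"turn":-0.02,"grip":1.5},{"slide":[2.2,-0.63,0],"turn":-0.02,"grip":1.5},{"slide":[2.4,-0.63,0],"turn":-0.02,"grip":1.5},{"slide":[2.4,-0.63,0],"turn":-0.02,"grip":1.5}]' 110
python3 - <<'E'
from h import *
chk()
im,P,d,u,v=cloud('scene')
print('    ',' '.join('%2d'%(x%100) for x in range(370,412)))
for r in range(188,216): print(r,' '.join('%2d'%min(99,max(0,P[r,c,2]*1000)) for c in range(370,412)))
plan([(-.188,.1745)])
E
```

```text
time: 13.95
eef_pos: [0.5504, 0.054, 0.0046]
tcp_rot: [0.697, 0.717, -0.001, 0.001]
contact_force: [-0.1, -6.2, -2.3]
opening: 0.288
finger_force: 109.6
F tool [-6.18 -0.29  2.26] eef [0.5504 0.054  0.0046] pin r 0.1498 theta -0.1846 tool yaw-J -0.188
     70 71 72 73 74 75 76 77 78 79 80 81 82 83 84 85 86 87 88 89 90 91 92 93 94 95 96 97 98 99  0  1  2  3  4  5  6  7  8  9 10 11
188 67 65 65 16 15 12 16 16 12 12 14 15 11 15 13 15 17 13 17 17 17 13 15 10 14 16 12 14 17 13 13 11 18 14 16 12 11 13 16 13 16 14
189 67 65 65 64 65 67 15 14 15 16 16 15 11 15 16 12 14 16 12 15 11 15 14 18 15 16 15 16 15 12 13 16 13 16 11 15 14 14 14 13 13 12
190 63 62 64 65 66 65 67 64 64 14 13 14 17 13 13 12 14 16 17 15 16 14 13 14 15 13 13 16 15 14 15 15 17 11 12 13 14 14 16 13 13 14
191 58 57 60 60 62 65 62 63 67 65 67 64 15 15 11 16 15 15 16 13 15 16 13 14 19 14 18 15 14 11 14 15 16 17 14 15 14 11 15 17 14 15
192 12 16 14 16 13 63 60 63 62 63 64 63 64 64 14 16 15 14 20 13 14 14 14 11 14 14 17 17 15 14 14 13 13 16 13 12 17 13 16 13 15 15
193 15 17 17 14 15 15 14 11 59 64 63 64 62 65 65 64 66 13 13 15 16 
[... 2272 characters left out ...]

211 15 16 15 15 14 15 14 16 12 13 12 13 15 14 31 33 29 29 30 30 31 28 30 42 44 44 43 29 30 30 30 30 28 30 32 29 32 32 27 34 31 29
212 15 18 15 12 14 16 15 12 15 12 11 14 14 28 30 30 30 31 33 32 30 36 38 44 43 41 36 29 30 31 33 30 29 31 31 29 29 31 30 31 29 31
213 13 13 15 14 15 14 15 15 17 14 14 16 15 30 32 31 31 33 30 27 29 33 35 37 36 38 35 36 31 29 28 28 29 30 30 30 29 29 32 31 29 29
214 16 15 15 17 16 16 14 14 15 14 14 15 31 31 29 31 32 28 30 29 28 34 36 36 37 35 34 33 29 30 33 33 32 31 32 31 31 30 31 28 30 29
215 16 16 14 15 13 16 16 13 11 11 16 12 32 28 31 31 30 30 28 32 31 32 32 33 35 35 34 32 31 33 31 31 31 29 33 29 33 28 31 30 30 32
-0.188 0.1745 slide [ 2.48  0.05 -0.02] turn -0.0
```

```bash
python3 - <<'E'
from h import *
g=lambda u,v,z=.045: ray('scene',u,v,z)[:2]
post=ray('scene',394.5,208,.054)[:2]; stud=ray('scene',396.7,196,.050)[:2]
a=J-.2; X=np.array([np.cos(a),np.sin(a)]);Y=np.array([-X[1],X[0]])
ps=S+.1265*np.array([np.cos(J),np.sin(J)])
for n,p in(('post',post),('stud',stud),('tip',g(398.5,208.3)),('eye',g(391.8,202.2)),('hook shank',g(399,202.5)),('shank far',g(408,204.8))):
  q=p+ps-post-S; print(n,'r',np.hypot(*q).round(4),'th',(np.arctan2(q[1],q[0])-J).round(3),'rel post along/left',((p-post)@X*1000).round(1),((p-post)@Y*1000).round(1))
E
```

```text
post r 0.1265 th -0.0 rel post along/left 0.0 0.0
stud r 0.1455 th -0.373 rel post along/left 19.4 -50.2
tip r 0.1203 th -0.111 rel post along/left -4.2 -14.4
eye r 0.1448 th -0.214 rel post along/left 20.8 -27.2
hook shank r 0.1296 th -0.281 rel post along/left 5.2 -35.6
shank far r 0.1073 th -0.331 rel post along/left -17.6 -39.1
```

```bash
python3 -m inch '[{"slide":[0.3,0,0],"turn":0,"grip":1.5},{"slide":[0.7,0,0],"turn":0,"grip":1.5},{"slide":[1.1,0,0],"turn":0,"grip":1.5},{"slide":[1.5,0,0],"turn":0,"grip":1.5},{"slide":[1.9,0,0],"turn":0,"grip":1.5},{"slide":[2.3,0,0],"turn":0,"grip":1.5},{"slide":[2.5,0,0],"turn":0,"grip":1.5},{"slide":[2.5,0,0],"turn":0,"grip":1.5},{"slide":[2.5,0,0],"turn":0,"grip":1.5}]' 110
cat >> h.py <<'E'
def rel(pts):  # scene pixels -> jig polar
    post=ray('scene',394.5,208,.054)[:2]; ps=S+.1265*np.array([np.cos(J),np.sin(J)])
    for u,v in pts:
        q=ray('scene',u,v,.045)[:2]+ps-post-S; print((u,v),'r',np.hypot(*q).round(4),'th',(np.arctan2(q[1],q[0])-J).round(3))
def dump(u0,u1,v0,v1):
    im,P,d,u,v=cloud('scene'); print('    ',' '.join('%2d'%(x%100) for x in range(u0,u1)))
    for r in range(v0,v1): print(r,' '.join('%2d'%min(99,max(0,P[r,c,2]*1000)) for c in range(u0,u1)))
E
python3 - <<'E'
from h import *
chk(); dump(375,405,192,212)
plan([(t,.1745) for t in (-.185,-.15,-.12,-.09,-.06,-.03,0,.024)])
E
```

```text
time: 14.9
eef_pos: [0.5496, 0.0777, 0.0044]
tcp_rot: [0.697, 0.717, -0.001, 0.001]
contact_force: [0.2, -10.3, -4.3]
opening: 0.294
finger_force: 109.3
F tool [-10.33  -0.09   4.35] eef [0.5496 0.0777 0.0044] pin r 0.1735 theta -0.185 tool yaw-J -0.188
     75 76 77 78 79 80 81 82 83 84 85 86 87 88 89 90 91 92 93 94 95 96 97 98 99  0  1  2  3  4
192 62 58 63 62 63 68 64 16 13 14 12 13 18 14 15 15 13 14 15 19 14 13 14 14 14 16 12 19 14 15
193 14 15 14 59 58 64 59 58 13 15 14 13 13 17 14 14 14 13 12 15 14 14 17 12 14 13 15 11 13 15
194 16 13 13 15 16 58 59 57 15 13 15 17 14 13 15 15 12 15 14 12 15 15 19 13 14 13 13 14 13 15
195 13 14 13 13 15 14 53 56 13 15 15 12 15 13 14 15 13 15 16 14 14 50 51 15 12 15 15 13 14 13
196 14 16 12 15 16 15 51 53 46 50 47 17 16 18 17 14 27 29 32 30 46 46 45 45 13 17 14 13 16 11
197 16 13 12 13 45 43 49 52 42 45 47 46 46 12 14 17 30 30 27 33 44 45 46 28 29 30 13 14 11 11
198 13 14 14 14 46 45 47 43 13 12 13 44 49 14 15 26 30 31 31 32 42 41 44 31 30 32 30 27 33 35
199 15 14 14 15 45 44 45 46 13 15 14 14 46 47 99 48 44 44 46 46 45 39 40 33 33 30 30 32 30 31
[... 833 characters left out ...]
1 31 30 46 29
209 11 15 16 14 15 15 15 13 15 13 30 32 32 33 33 31 30 52 54 52 51 52 53 33 29 31 29 31 44 37
210 12 14 12 15 12 17 12 14 14 30 27 30 29 30 31 30 32 29 48 49 48 49 30 31 29 33 30 31 31 32
211 14 15 15 11 16 14 13 15 16 31 31 27 31 30 28 29 31 32 45 44 42 45 30 28 28 32 31 31 33 28
-0.185 0.1745 slide [ 0.1  -0.03 -0.04] turn -0.003
-0.15 0.1745 slide [ 0.08 -1.04 -0.04] turn -0.038
-0.12 0.1745 slide [ 0.04 -1.9  -0.04] turn -0.068
-0.09 0.1745 slide [-0.03 -2.75 -0.03] turn -0.098
-0.06 0.1745 slide [-0.13 -3.61 -0.03] turn -0.128
-0.03 0.1745 slide [-0.25 -4.46 -0.03] turn -0.158
0 0.1745 slide [-0.4  -5.31 -0.03] turn -0.188
0.024 0.1745 slide [-0.54 -5.99 -0.03] turn -0.212
```

```bash
python3 -m inch '[{"slide":[0.1,-0.5,0],"turn":-0.02,"grip":1.5},{"slide":[0.08,-1.04,0],"turn":-0.04,"grip":1.5},{"slide":[0.06,-1.6,0],"turn":-0.058,"grip":1.5},{"slide":[0.02,-2.2,0],"turn":-0.078,"grip":1.5},{"slide":[-0.03,-2.75,0],"turn":-0.098,"grip":1.5},{"slide":[-0.1,-3.3,0],"turn":-0.117,"grip":1.5},{"slide":[-0.15,-3.8,0],"turn":-0.135,"grip":1.5},{"slide":[-0.21,-4.2,0],"turn":-0.148,"grip":1.5},{"slide":[-0.21,-4.2,0],"turn":-0.148,"grip":1.5}]' 110
python3 - <<'E'
from h import *
rel([(383.3,199.3)])
chk(); dump(370,410,192,216)
plan([(t,.1745) for t in (-.03,0,.024)])
E
```

```text
time: 15.85
eef_pos: [0.508, 0.0745, 0.0047]
tcp_rot: [0.642, 0.767, -0.001, 0.002]
contact_force: [2.2, -9.5, -3.3]
opening: 0.293
finger_force: 109.8
(383.3, 199.3) r 0.1681 th -0.207
F tool [-9.74  0.5   3.3 ] eef [0.508  0.0745 0.0047] pin r 0.1746 theta -0.0411 tool yaw-J -0.04
     70 71 72 73 74 75 76 77 78 79 80 81 82 83 84 85 86 87 88 89 90 91 92 93 94 95 96 97 98 99  0  1  2  3  4  5  6  7  8  9
192 16 14 16 15 16 15 15 14 12 14 15 15 15 13 14 14 15 14 16 16 13 17 11 15 13 13 15 14 15 16 13 16 13 17 15 16 10  9 14 13
193 16 13 15 15 15 15 15 15 13 17 13 15 17 13 15 15 14 15 14 18 14 14 13 16 16 13 15 16 15 14 15 15 15 16 14 14 14 13 12 14
194 12 14 12 15 14 15 16 16 14 13 19 15 14 13 14 14 13 17 13 13 14 14 13 14 12 14 15 16 12 15 14 14 16 15 14 14 16 13 13 13
195 63 66 14 16 15 14 17 13 15 12 16 14 14 14 14 16 13 16 12 15 17 15 15 14 14 14 48 50 15 15 13 14 13 11 14 16 13 15 11 16
196 66 64 64 67 65 66 12 16 16 14 13 15 14 13 16 13 14 16 17 16 13 29 31 32 28 49 48 50 46 13 13 12 16 11 16 15 12 15 12 16
197 61 63 64 64 65 65 63 13 14 15 16 99 13 14 15 14 15 14 14 15 12 28 3
[... 1731 characters left out ...]
 31 31 44 43 42 43 30 31 29 29 42 44 45 29 47 28 48 51 31
212 11 12 16 14 15 15 15 17 16 15 12 14 14 31 32 32 30 30 31 30 30 34 37 39 42 42 39 31 29 32 28 44 39 45 38 47 31 49 30 39
213 15 10 13 12 16 15 17 13 17 16 12 14 13 30 32 30 32 32 30 33 28 31 36 38 38 37 34 36 28 29 30 40 36 42 38 47 38 41 31 48
214 14 12 14 15 14 15 13 14 19 16 20 14 29 30 32 30 30 33 33 29 30 35 35 33 34 33 32 33 29 28 33 32 30 31 30 38 41 42 37 45
215 16 15 15 16 14 14 15 15 15 14 12 14 31 30 33 29 28 31 29 30 34 31 34 32 33 35 31 31 31 32 31 32 31 30 31 34 30 30 37 31
-0.03 0.1745 slide [-0.01 -0.33  0.  ] turn -0.01
0 0.1745 slide [-0.03 -1.19  0.  ] turn -0.04
0.024 0.1745 slide [-0.07 -1.88  0.  ] turn -0.064
```

```bash
python3 -m inch '[{"slide":[0,-0.4,0],"turn":-0.012,"grip":1.5},{"slide":[-0.02,-0.8,0],"turn":-0.026,"grip":1.5},{"slide":[-0.03,-1.2,0],"turn":-0.04,"grip":1.5},{"slide":[-0.05,-1.5,0],"turn":-0.05,"grip":1.5},{"slide":[-0.06,-1.7,0],"turn":-0.058,"grip":1.5},{"slide":[-0.06,-1.7,0],"turn":-0.058,"grip":1.5}]' 110
python3 - <<'E'
from h import *
rel([(378.8,204.7)])
chk(); dump(366,406,200,218)
E
```

```text
time: 16.5
eef_pos: [0.4921, 0.071, 0.005]
tcp_rot: [0.619, 0.785, -0.0, 0.002]
contact_force: [2.9, -11.0, -3.1]
opening: 0.287
finger_force: 109.8
(378.8, 204.7) r 0.1689 th -0.058
F tool [-11.33   0.26   3.14] eef [0.4921 0.071  0.005 ] pin r 0.1745 theta 0.0153 tool yaw-J 0.018
     66 67 68 69 70 71 72 73 74 75 76 77 78 79 80 81 82 83 84 85 86 87 88 89 90 91 92 93 94 95 96 97 98 99  0  1  2  3  4  5
200 11 56 59 62 62 62 62 62 62 63 12 15 17 15 12 17 15 16 16 14 17 15 14 28 31 29 29 29 32 35 38 35 35 29 32 33 33 29 32 32
201 14 15 11 15 14 14 60 61 61 62 62 17 14 13 14 13 17 14 13 11 18 13 15 32 31 31 29 32 34 34 34 35 33 29 28 29 30 30 29 29
202 15 13 12 13 12 17 12 15 11 57 60 16 13 14 17 15 14 14 15 16 14 15 28 32 30 30 28 31 30 32 32 33 32 28 31 31 31 30 29 29
203 16 13 16 16 14 14 13 18 15 56 55 46 45 16 15 16 17 13 13 11 16 15 29 32 30 32 33 29 31 29 33 31 31 28 30 31 32 30 31 32
204 14 13 14 15 15 17 14 18 48 51 50 42 46 45 47 47 12 16 15 16 14 30 30 30 31 30 30 32 29 29 31 26 28 29 33 30 31 32 31 32
205 18 13 15 16 13 14 13 43 48 47 51 15 16 43 47 45 48 13 46 45 47 44 46
[... 839 characters left out ...]
16 14 12 15 27 42 46 48 44 30 31 32 33 39 41 42 41 39 32 29 32 45 45 47 48 42 51
213 16 11 15 14 16 13 16 18 16 14 13 13 16 11 15 12 13 30 28 33 42 42 31 28 33 36 36 37 37 35 37 33 31 32 43 31 48 33 40 46
214 14 17 13 15 15 16 14 16 16 15 12 15 16 16 14 18 28 33 32 30 32 28 30 29 30 32 28 34 34 37 34 31 33 28 40 39 44 44 39 45
215 14 13 15 12 15 17 14 14 16 16 12 19 14 12 15 15 30 27 29 30 28 30 28 31 31 32 32 34 35 31 35 34 29 31 31 31 32 38 31 43
216 16 17 15 16 14 13 12 14 17 16 14 16 16 14 13 30 30 30 31 28 30 30 30 29 32 31 32 31 34 31 30 28 28 31 28 30 30 31 32 30
217 17 16 15 14 14 13 12 17 15 11 14 14 14 14 14 30 27 30 30 32 32 30 29 29 33 32 30 29 30 30 31 30 31 32 30 31 32 31 29 29
```

```bash
python3 - <<'E'
from h import *
rel([(377.8,206.6),(386,212.6),(387,205.6)])
plan([(.02,r) for r in(.1745,.165,.155,.1495,.1445)])
plan([(.023,r) for r in(.1745,.165,.155,.1495,.1445)])
E
```

```text
(377.8, 206.6) r 0.1687 th -0.011
(386, 212.6) r 0.1439 th 0.093
(387, 205.6) r 0.1493 th -0.091
0.02 0.1745 slide [ 0.   -0.11  0.02] turn -0.002
0.02 0.165 slide [-0.95 -0.11  0.02] turn -0.002
0.02 0.155 slide [-1.95 -0.11  0.02] turn -0.002
0.02 0.1495 slide [-2.5  -0.11  0.03] turn -0.002
0.02 0.1445 slide [-3.   -0.11  0.03] turn -0.002
0.023 0.1745 slide [ 0.   -0.2   0.02] turn -0.005
0.023 0.165 slide [-0.95 -0.2   0.02] turn -0.005
0.023 0.155 slide [-1.95 -0.19  0.02] turn -0.005
0.023 0.1495 slide [-2.5  -0.19  0.03] turn -0.005
0.023 0.1445 slide [-3.   -0.19  0.03] turn -0.005
```

```bash
python3 -m inch '[{"slide":[0,-0.12,0],"turn":-0.003,"grip":1.5},{"slide":[-0.15,-0.15,0],"turn":-0.003,"grip":1.5},{"slide":[-0.35,-0.15,0],"turn":-0.003,"grip":1.5},{"slide":[-0.55,-0.15,0],"turn":-0.003,"grip":1.5},{"slide":[-0.75,-0.15,0],"turn":-0.003,"grip":1.5},{"slide":[-0.95,-0.15,0],"turn":-0.003,"grip":1.5},{"slide":[-1.15,-0.15,0],"turn":-0.003,"grip":1.5},{"slide":[-1.35,-0.15,0],"turn":-0.003,"grip":1.5},{"slide":[-1.55,-0.15,0],"turn":-0.003,"grip":1.5},{"slide":[-1.75,-0.15,0],"turn":-0.003,"grip":1.5},{"slide":[-1.9,-0.15,0],"turn":-0.003,"grip":1.5},{"slide":[-2.05,-0.15,0],"turn":-0.003,"grip":1.5},{"slide":[-2.2,-0.15,0],"turn":-0.003,"grip":1.5},{"slide":[-2.3,-0.15,0],"turn":-0.003,"grip":1.5},{"slide":[-2.3,-0.15,0],"turn":-0.003,"grip":1.5}]' 110
python3 - <<'E'
from h import *
chk(); dump(372,408,200,218)
E
```

```text
time: 18.05
eef_pos: [0.4959, 0.0491, 0.0049]
tcp_rot: [0.618, 0.786, 0.0, 0.001]
contact_force: [1.0, -6.5, -2.8]
opening: 0.293
finger_force: 109.9
F tool [-6.57 -0.53  2.83] eef [0.4959 0.0491 0.0049] pin r 0.1523 theta 0.0222 tool yaw-J 0.02
     72 73 74 75 76 77 78 79 80 81 82 83 84 85 86 87 88 89 90 91 92 93 94 95 96 97 98 99  0  1  2  3  4  5  6  7
200 63 64 66 62 63 66 67 64 62 14 11 13 15 12 15 13 19 30 32 30 29 30 33 35 38 37 33 29 31 32 28 29 31 31 31 26
201 61 65 62 62 66 62 65 65 65 64 63 67 65 12 14 16 17 30 32 29 29 30 34 34 33 34 33 33 33 31 29 29 30 31 29 30
202 14 13 17 58 59 60 63 60 63 65 66 66 65 14 14 15 29 27 30 32 31 31 31 31 33 33 31 30 30 30 31 32 29 31 32 31
203 12 17 16 15 13 15 16 58 60 59 62 63 63 62 11 16 31 30 31 29 26 29 30 32 31 30 29 30 30 31 32 31 32 30 29 30
204 13 14 17 14 13 16 13 13 14 15 17 58 59 59 19 31 29 34 29 32 31 32 32 29 32 31 30 31 32 31 29 32 31 30 31 33
205 14 13 12 16 15 14 16 13 15 15 16 15 57 54 45 34 28 32 30 32 31 31 29 33 31 29 30 32 31 31 31 30 31 33 28 30
206 14 18 15 14 16 13 14 13 14 16 16 44 54 56 45 44 46 48 31 32 33 54
[... 574 characters left out ...]
0 31 30 30 28 32 31 30 28 41
212 15 13 13 15 16 13 15 18 14 14 14 33 30 42 44 42 42 32 46 45 47 38 41 42 39 31 30 29 29 33 30 30 29 32 31 31
213 16 14 13 14 14 17 13 14 15 16 16 31 32 28 31 29 31 31 30 44 45 45 46 37 33 32 30 27 31 31 27 30 30 33 29 32
214 15 14 13 15 16 15 15 16 17 17 29 30 29 29 30 32 32 33 30 32 33 41 42 47 46 33 31 30 31 30 29 27 28 30 28 31
215 16 15 17 11 16 16 14 17 13 14 30 30 28 32 29 31 30 30 31 33 32 34 35 45 42 30 28 29 33 30 30 30 33 33 33 30
216 14 14 11 16 16 12 14 16  9 28 32 32 29 33 31 32 30 31 29 31 35 29 34 32 32 28 29 30 31 31 30 31 32 27 31 30
217 14 13 13 13 13 16 12 13 16 29 29 31 31 29 31 30 31 29 31 31 33 31 30 31 30 33 30 30 34 32 31 31 29 31 29 33
```

```bash
python3 -m inch '[{"slide":[-0.1,0,0],"turn":0,"grip":1.5},{"slide":[-0.2,0,0],"turn":0,"grip":1.5},{"slide":[-0.3,0,0],"turn":0,"grip":1.5},{"slide":[-0.4,0,0],"turn":0,"grip":1.5},{"slide":[-0.5,0,0],"turn":0,"grip":1.5},{"slide":[-0.6,0,0],"turn":0,"grip":1.5},{"slide":[-0.6,0,0],"turn":0,"grip":1.5}]' 110
python3 - <<'E'
from h import *
chk(); dump(376,400,202,218)
E
```

```text
time: 18.8
eef_pos: [0.4961, 0.0442, 0.0045]
tcp_rot: [0.619, 0.786, 0.0, -0.0]
contact_force: [0.6, 0.7, -2.6]
opening: 0.285
finger_force: 110.2
F tool [0.52 0.74 2.61] eef [0.4961 0.0442 0.0045] pin r 0.1475 theta 0.029 tool yaw-J 0.02
     76 77 78 79 80 81 82 83 84 85 86 87 88 89 90 91 92 93 94 95 96 97 98 99
202 63 63 62 65 62 62 65 63 63 63 63 12 29 28 31 33 31 29 30 32 33 31 33 30
203 15 16 59 62 60 60 61 66 63 63 64 16 28 30 29 29 30 28 31 32 31 29 29 30
204 15 15 14 15 16 15 57 58 61 61 60 57 30 27 30 31 29 31 30 29 31 30 32 31
205 13 16 16 16 16 12 11 17 12 59 59 58 31 30 29 28 30 29 28 27 28 33 32 33
206 12 15 13 15 11 14 14 14 44 54 55 54 48 46 46 32 30 51 54 52 53 31 34 34
207 15 13 16 13 11 13 13 48 44 49 54 52 44 46 45 47 53 53 53 52 53 51 28 30
208 13 15 14 15 15 13 47 48 44 46 47 47 30 32 42 46 52 52 53 52 55 51 45 45
209 13 14 16 13 14 15 43 49 12 43 45 45 31 31 29 46 51 51 55 54 56 53 43 44
210 14 14 16 15 15 14 12 45 45 46 42 41 31 30 46 44 45 51 51 49 51 27 32 31
211 13 14 15 16 14 18 16 16 44 44 47 43 47 44 45 44 46 45 42 43 42 27 30 29
212 17 13 13 12 13 14 18 30 32 44 44 41 44 43 31 43 45 46 42 41 41 27 30 30
213 16 14 15 14 16 19 16 30 31 29 29 31 31 30 32 32 43 46 46 48 36 33 31 30
214 14 14 15 15 14 12 27 31 29 30 29 99 32 32 29 32 31 44 43 45 45 35 32 29
215 17 14 13 14 16 16 28 30 29 30 33 29 30 27 31 32 32 33 33 44 45 30 31 29
216 18 15 13 13 14 33 30 30 31 30 33 30 31 30 31 30 31 31 30 33 31 31 30 29
217 15 16 14 14 16 29 29 29 29 29 32 31 27 31 31 28 32 28 31 31 30 31 31 30
```

```bash
python3 -m inch '[{"slide":[-0.15,0,0],"turn":0,"grip":1.5},{"slide":[-0.15,0,-0.3],"turn":0,"grip":1.5},{"slide":[-0.15,0,-0.7],"turn":0,"grip":1.5},{"slide":[-0.15,0,-1.1],"turn":0,"grip":1.5},{"slide":[-0.15,0,-1.5],"turn":0,"grip":1.5}]' 110
python3 -m inch '[{"slide":[0,0,-1],"turn":0,"grip":1.5},{"slide":[0,0,-2.5],"turn":0,"grip":1.5},{"slide":[0,0,-4],"turn":0,"grip":1.5},{"slide":[0,0,-5],"turn":0,"grip":1.5},{"slide":[0,0,-5],"turn":0,"grip":1.5}]' 110
python3 - <<'E'
from h import *
chk(); dump(380,400,203,216)
togo((.50,.16,.07,1.79),(.50,.16,-.0135,1.79))
E
```

```text
time: 19.35
eef_pos: [0.4969, 0.0424, 0.0202]
tcp_rot: [0.619, 0.786, 0.0, 0.0]
contact_force: [-0.4, -0.2, -2.2]
opening: 0.292
finger_force: 110.2
time: 19.85
eef_pos: [0.4983, 0.0423, 0.0719]
tcp_rot: [0.619, 0.786, 0.001, 0.002]
contact_force: [0.9, 0.9, -1.8]
opening: 0.293
finger_force: 110.2
F tool [0.71 1.11 1.81] eef [0.4983 0.0423 0.0719] pin r 0.1451 theta 0.0176 tool yaw-J 0.02
     80 81 82 83 84 85 86 87 88 89 90 91 92 93 94 95 96 97 98 99
203 13 14 12 15 16 13 17 16 30 31 33 33 31 28 29 28 30 29 27 32
204 13 13 15 16 15 15 16 31 30 29 32 30 29 31 30 30 31 29 29 28
205 14 16 16 14 14 13 14 32 33 28 30 31 33 30 29 30 33 31 34 33
206 13 13 14 17 48 46 44 44 45 45 46 31 33 52 52 51 52 28 29 31
207 13 13 16 47 46 44 43 44 46 47 46 47 53 51 52 50 50 55 30 31
208 15 16 48 47 43 29 31 30 34 26 46 47 52 53 51 54 50 51 45 45
209 15 14 46 44 15 29 31 29 32 30 31 47 49 52 53 53 54 52 43 45
210 15 13 14 44 45 46 31 32 32 30 45 47 44 49 47 50 48 28 28 33
211 13 16 15 16 45 43 44 46 45 47 45 47 46 43 42 46 44 30 31 34
212 15 15 16 29 27 41 46 45 44 42 32 47 46 46 41 42 40 31 31 30
213 13 16 14 30 30 30 30 32 29 29 30 32 46 44 47 46 36 32 27 25
214 12 14 99 31 30 32 30 31 32 30 27 34 34 40 45 48 47 33 30 31
215 15 13 33 27 32 30 28 30 31 29 32 32 34 30 34 43 46 32 32 31
slide [11.38  3.01  0.06] turn 0.018
slide [11.38  2.99  8.41] turn 0.018
```

```bash
python3 -m inch '[{"slide":[2,0.6,0],"turn":0.005,"grip":1.5},{"slide":[5,1.4,0],"turn":0.01,"grip":1.5},{"slide":[8,2.2,0],"turn":0.015,"grip":1.5},{"slide":[10.5,2.8,0.5],"turn":0.018,"grip":1.5},{"slide":[11.4,3,2.5],"turn":0.018,"grip":1.5},{"slide":[11.4,3,4.5],"turn":0.018,"grip":1.5},{"slide":[11.4,3,6.3],"turn":0.018,"grip":1.5},{"slide":[11.4,3,7.5],"turn":0.018,"grip":1.5},{"slide":[11.4,3,8.1],"turn":0.018,"grip":1.5},{"slide":[11.4,3,8.3],"turn":0.018,"grip":1.5},{"slide":[11.4,3,8.4],"turn":0.018,"grip":1.5},{"slide":[11.4,3,8.4],"turn":0.018,"grip":1.5},{"slide":[11.4,3,8.4],"turn":0.018,"grip":1.5}]' 110
```

```text
time: 21.2
eef_pos: [0.4998, 0.1603, -0.0137]
tcp_rot: [0.626, 0.78, 0.001, 0.001]
contact_force: [0.5, 0.3, -2.3]
opening: 0.289
finger_force: 110.7
```

```bash
python3 -m inch '[{"slide":[0,0,0.05],"turn":0,"grip":1.5},{"slide":[0,0,0.1],"turn":0,"grip":1.5},{"slide":[0,0,0.1],"turn":0,"grip":1.5}]' 60
python3 -m inch '[{"slide":[0,0,0],"turn":0,"grip":2.8},{"slide":[0,0,0],"turn":0,"grip":3.5},{"slide":[0,0,0],"turn":0,"grip":4.5},{"slide":[0,0,0],"turn":0,"grip":5},{"slide":[0,0,0],"turn":0,"grip":5},{"slide":[0,0,0],"turn":0,"grip":5},{"slide":[0,0,-1],"turn":0,"grip":5},{"slide":[0,0,-4],"turn":0,"grip":5},{"slide":[0,0,-8],"turn":0,"grip":5},{"slide":[0,0,-12],"turn":0,"grip":5},{"slide":[0,0,-16],"turn":0,"grip":5},{"slide":[0,0,-18],"turn":0,"grip":5},{"slide":[0,0,-18],"turn":0,"grip":5}]' 60
python3 - <<'E'
from h import *
chk(); im,P,d,u,v=cloud('wrist')
m=(d>0)&(P[...,2]>.03)&(P[...,2]<.07)&(abs(P[...,0]-.5)<.05)&(abs(P[...,1]-.13)<.12); q=P[m]; print(q.min(0),q.max(0),m.sum(),q[q[:,2]>.048].mean(0), np.percentile(q[:,2],[50,95]))
dump(380,400,205,216)
E
```

```text
time: 21.5
eef_pos: [0.4999, 0.1603, -0.0139]
tcp_rot: [0.626, 0.78, 0.0, 0.0]
contact_force: [-2.9, -0.4, 6.0]
opening: 0.286
finger_force: 111.5
time: 22.8
eef_pos: [0.5019, 0.1607, 0.1699]
tcp_rot: [0.626, 0.78, 0.003, 0.003]
contact_force: [0.4, -0.0, -0.2]
opening: 0.589
finger_force: 0.0
F tool [-0.09  0.38  0.16] eef [0.5019 0.1607 0.1699] pin r 0.2611 theta -0.0938 tool yaw-J 0.002
[0.48037372 0.05164252 0.03040993] [0.52887078 0.20680782 0.05556953] 2847 [0.50167919 0.15746386 0.05249438] [0.0525842  0.05416765]
     80 81 82 83 84 85 86 87 88 89 90 91 92 93 94 95 96 97 98 99
205 14 15 15 15 14 18 16 30 30 28 27 31 33 31 29 31 32 28 26 31
206 16 18 16 15 45 47 46 46 43 45 46 31 29 53 53 55 52 30 33 31
207 15 15 12 44 43 42 42 43 45 45 44 45 53 52 54 53 52 53 28 27
208 13 14 45 48 45 30 31 32 30 28 42 45 53 52 53 52 51 54 45 46
209 13 12 43 46 14 31 28 33 29 29 31 47 51 52 53 52 52 50 42 44
210 14 14 17 42 46 46 30 29 34 32 48 45 43 49 49 48 45 29 30 29
211 10 14 15  9 43 47 47 47 44 48 44 47 48 44 47 43 41 31 32 29
212 14 15 14 30 30 41 45 44 44 43 30 47 46 45 41 41 39 30 31 28
213 13 13 14 30 30 31 31 29 32 27 30 33 46 46 46 45 37 36 29 29
214 13 15 29 29 32 30 32 31 32 30 29 32 34 42 46 47 48 33 27 30
215 14 15 31 30 29 30 27 28 32 29 30 30 35 35 33 44 47 31 33 34
```

The puller is lying flat on the board (top at about 54 mm) with its pin some 90 mm clear of the jig. The hook has not moved off the post, and the arm is clear of everything. I am handing the job in.

```bash
python3 -c "
from plant import ctrl
print(ctrl.sign_off())"
```

```text
the job is handed in; nothing more can be done
None
```

The spring's hook is seated on the anchor post under tension, eased back slowly with no snap, and the puller lies on the board about 90 mm clear of the jig; I handed the job in at about 23 s, and no verdict came back.

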